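# Hang the grinder spanner on the hook deep in the low locker

### The arm

A 6-joint arm with a two-finger parallel gripper is mounted at the origin on a cart in front of the work surface, level with it; the furniture and walls round the work are solid. World frame = base frame: x ahead of the robot, y to its left, z up, the work surface at z = 0. Lengths are in m, angles in rad, forces in N, time in s.
With the tool pointing down it reaches from about 0.325 to 0.775 m from the base axis. Payload 5.5 kg.
Tool frame: the origin (TCP) lies between the finger pads; the fingertips stand 17 mm ahead of it and the grasp point (between the pads) lies 2 mm behind it; z points along the fingers, y is the line along which they close (so a half turn about z gives the same grasp; the last joint's range is limited). The gripper opens to 88 mm and grips with 3 to 60 N. Pads are 20 mm wide; open, the fingers measure 115 mm over their backs; the gripper's body (75 mm by 178 mm) begins 61 mm behind the grasp point.
Start: joints at [-1.353, 0.091, 1.231, -0, 1.82, -0.057], TCP at [0.163, -0.578, 0.205] pointing down, gripper open.
Joint ranges: [-2.87, 2.87], [-0.86, 2.18], [0.17, 2.46], [-1.51, 4.65], [0.06, 2.69], [-2.65, 2.65]. Speed limits (rad/s): [2.57, 2.57, 3.01, 3.14, 3.14, 3.14].

### API

Orientations are given as a unit quaternion [w, x, y, z].
In Python, from cell import bot gives the robot as it stands.
- The arm moves only by the tool move_arm, never from a script. Its argument "commands" is a list of rows, each an object with "travel": the shift along the tool's x, y, z as a fraction of full scale, a list of three; "turn": the turn, a rotation vector about the tool's x, y, z as a fraction of full scale, a list of three. A call has 1 to 8 rows; each row is the pose to reach, as a shift and turn from the pose commanded when the call began, along the tool's axes at that moment, turning the shorter way round; what a row does not reach only later rows make up. Full scale, the value 1, is 0.1 m for a shift and 180 degrees for a turn. A row lasts 1/10 s, in which the tool goes at most 50 mm and 8.59 degrees, less where a joint would pass 70% of its speed; a pose out of reach is approached as far as the arm can. A call with a number of a shift or a turn outside -1 to 1 is refused whole. A call with a gripper value outside its range is refused whole. "grip" is the opening in per cent of the stroke, from 0 (shut) to 100 (fully open), set as the call begins (left out, the last holds). The fingers move at their own pace and stop on an object; "force" is the grip in N (left out, the last holds). Time passes only in rows, so rows that repeat a pose let the fingers close. It gives the time, the measured TCP pose, the force, the opening and the grip force at its end, in the units of the state.
- bot.read_state(): the state, without advancing time (a new reading comes with each control period).
- bot.get_image(name): name is "scene" or "top"; returns a dict with "pixels" (480x640x3 uint8, red, green, blue), "vfov" (degrees; the focal length in pixels is half the picture's height over the tangent of half this angle, whatever the lens; pixels are square), "cx", "cy" (the principal point, pixels), "dist_coeffs" ([k1, k2, p1, p2, k3] as OpenCV has them; the pictures are not rectified), "extrinsics" (4x4, takes a point from world to camera coordinates). Camera axes: x right, y down, z forward; pixel columns grow to the right and rows downward; lengths in m; the calibration is good to about 2 mm. A picture is of the moment at which its call begins. There is no depth.
- bot.hand_in(): hands the job in; it is judged then, once.
The state is a dict: "clock": time; "joint_pos": joint angles; "dq": joint speeds; "effort": joint torques, N m; "tcp_pos": TCP position; "orientation": TCP orientation; "contact_force": force on the tool from outside, world axes, zero at the start; "ft_torque": the same for the moment, N m; "width": finger opening in m; "finger_force": force on a finger pad.
Only numpy, scipy, OpenCV 4.12 (cv2) and the standard library are available. Lean on these libraries where they do the work, as an engineer would, in place of code of your own. Each camera call takes 0.05 s, during which the arm holds its last target. There are 200 camera calls.

### The job

Put the grinder spanner away in the low tool locker: bring its eye in under the header lip, tilted so that it clears the roof, thread it over the upturned tip of the hook and slide it along the hook until it meets the back plate, press it home there with a light push for a moment, and only then let go so that it hangs there freely. How far the hook stands out is not known, so feel for it; press on locker and hook only gently (under 15 N) and leave the oil bottle, paste jar and felt wheel where they stand.

Things in the scene. Friction and masses are not known exactly. Their poses are not given: they have to be found in the camera images.
- spanner: loose steel grinder spanner, 193 mm long, about 0.11 kg. Origin: underside of its red plastic grip, mid-grip; x runs along the spanner to the round eye, z up as it lies flat. Grip 56 mm long (x), 19 wide (y), 17 high. A flat shank, 12 wide and 6 thick, joins grip and eye; behind the grip a short open jaw, 26 mm wide, ends at x = -43.
- eye (a point): centre of the spanner's round eye, 130 mm from the spanner's origin along its x and 3.5 mm above its underside; axes as the spanner's. The eye is a ring of 7 mm round bar, 25 mm inside and 39 mm outside diameter, in the plane of the spanner.
- tool_locker: low blue steel tool locker with barred sides, fixed to the bench, open in front below a header lip. Origin: middle of its footprint on the bench; x points into the locker (away from the robot), z up. Inside face of the back plate at x = +55 mm, front edge at x = -60; 174 mm clear between the corner posts; base sheet 4 mm thick; roof underside at z = 262 mm. A single steel hook is inside.
- hook_root (a point): where the hook's axis meets the back plate's inside face (locker x 55, y 0, z 200 mm); axes as the locker's. The J-hook of 8 mm round bar stands out level towards the front and turns straight up; top of its tip at z = 225 mm. The tip's axis is 24 to 78 mm in front of the plate, set differently each time and not measured: feel for it. It is clamped and does not yield to gentle pushes.
- lip_edge (a point): middle of the lower edge of the header lip (locker x = -57.5, y = 0, z = 210 mm). The lip, 5 mm thick, hangs from the roof along the whole front edge; it ends lower than the top of the hook's tip.
- oil_bottle: bystander: white honing-oil bottle with a red cap and spout, 44 mm diameter, 142 mm high, standing just left of the locker; origin at its underside.
- paste_jar: bystander: paste jar with a black lid, 55 mm diameter, 46 mm high, standing just right of the locker; origin at its underside.
- felt_wheel: bystander: white felt wheel on an upright mandrel, 43 mm diameter, 50 mm high, standing on the bench to the right; origin at its underside. (A tall fixed screen stands beyond it, along x at about y = -0.45 m, from x = 0.42 m onwards.)

How it is judged:
On the way, in this order (a step that is already met when the one before it is completed fails the run):
1. the held spanner's eye is inside the locker, between the sides, behind the header lip, and higher than the lip's lower edge (contact force between spanner and the fingers above 0.5 N and x of eye in the frame of tool_locker between -0.055 and 0.055 m and y of eye in the frame of tool_locker between -0.085 and 0.085 m and z of eye in the frame of tool_locker between 0.212 and 0.262 m), for 0.1 s.
2. still held, the eye is pressed home with more than 1.5 N: its centre less than 21 mm in front of the back plate, 30 mm below to 5 mm above the hook's axis and within 15 mm of it sideways (contact force between spanner and the fingers above 0.5 N and contact force between spanner and tool_locker above 1.5 N and x of eye in the frame of hook_root above -0.021 m and y of eye in the frame of hook_root between -0.015 and 0.015 m and z of eye in the frame of hook_root between -0.03 and 0.005 m), for 0.15 s.
At the end, for the whole second after the job is handed in: the spanner hangs by its eye from the hook, released and at rest (under 30 mm/s): eye centre less than 16 mm in front of the back plate, within 15 mm of the hook sideways, 180 to 202 mm above the bench; spanner within 0.3 rad of upright, untouched by the fingers (y of eye in the frame of hook_root between -0.015 and 0.015 m and x of eye in the frame of hook_root above -0.016 m and height (world z) of eye between 0.18 and 0.202 m and angle between spanner's own x axis and vertical below 0.3 rad and contact force between spanner and tool_locker above 0.3 N and linear speed of spanner below 0.03 m/s and contact force between spanner and the fingers below 0.05 N).
It fails at once if the held spanner is pressed against the locker or its hook with more than 15 N (contact force between spanner and the fingers above 0.5 N and contact force between spanner and tool_locker above 15 N).
It fails at once if the gripper or arm pushes the locker or its hook with more than 15 N (contact force between any of the fingers, the arm and tool_locker above 15 N).
It fails at once if the oil bottle is moved by more than 15 mm or tipped (distance of oil_bottle from where it was at the start of the episode above 0.015 m or angle between oil_bottle's own z axis and vertical above 0.3 rad).
It fails at once if the paste jar is moved by more than 15 mm or tipped (distance of paste_jar from where it was at the start of the episode above 0.015 m or angle between paste_jar's own z axis and vertical above 0.3 rad).
It fails at once if the felt wheel is moved by more than 15 mm or tipped (distance of felt_wheel from where it was at the start of the episode above 0.015 m or angle between felt_wheel's own z axis and vertical above 0.3 rad).
It also fails if it takes over 56 s, if anything falls off the work surface, if the arm or the gripper's body presses on something with over 40 N, if the wrist force passes 120 N, or if a joint passes its speed limit or range.

## Working session

There is one attempt and no reset: what is moved stays moved. The work goes in short steps, Python scripts to look and compute and a tool call to move; the robot and the scene stay as the last step left them, time stands still between calls to the robot, and variables do not carry over. Pictures are saved under pics/ and viewed, at most 10 in all, crops included, and the job is handed in when it is done.

Besides the shell and the picture viewer there is one more tool, called after "Emit:" as a command line: name --argument value ..., lists and objects as JSON in quotes. move_arm: Moves the arm, as the interface text tells. Shift numbers are shares of 0.1 m and turn numbers shares of 180 degrees, none past 1 either way. Its arguments: {"type":"object","properties":{"commands":{"type":"array","items":{"type":"object","properties":{"travel":{"type":"array","items":{"type":"number"}},"turn":{"type":"array","items":{"type":"number"}}}}},"grip":{"type":"number"},"force":{"type":"number"}},"required":["commands"]}

```bash
ls; mkdir -p pics
cat > h.py <<'E'
import numpy as np, cv2
from cell import bot
from scipy.spatial.transform import Rotation as R
def K(im):
    f=240/np.tan(np.radians(im["vfov"])/2); return np.array([[f,0,im["cx"]],[0,f,im["cy"]],[0,0,1.]])
def ray(im,uv):
    E=np.array(im["extrinsics"]); p=cv2.undistortPoints(np.array(uv,float).reshape(-1,1,2),K(im),np.array(im["dist_coeffs"],float)).reshape(-1,2)
    d=np.c_[p,np.ones(len(p))]@E[:3,:3]; return -E[:3,:3].T@E[:3,3], d
def plane(im,uv,z):
    o,d=ray(im,uv); return o+d*((z-o[2])/d[:,2])[:,None]
def proj(im,P):
    E=np.array(im["extrinsics"]); return cv2.projectPoints(np.array(P,float).reshape(-1,1,3),cv2.Rodrigues(E[:3,:3])[0],E[:3,3],K(im),np.array(im["dist_coeffs"],float))[0].reshape(-1,2)
def tri(ims,uvs):
    A=0;b=0
    for im,uv in zip(ims,uvs):
        o,d=ray(im,[uv]);d=d[0]/np.linalg.norm(d[0]);M=np.eye(3)-np.outer(d,d);A=A+M;b=b+M@o
    return np.linalg.solve(A,b)
def rot(s): w=s["orientation"]; return R.from_quat([w[1],w[2],w[3],w[0]])
def save(im,n): cv2.imwrite(n,cv2.cvtColor(im["pixels"],cv2.COLOR_RGB2BGR))
E
python3 - <<'E'
from h import *
print(bot.read_state())
for n in("scene","top"):
    im=bot.get_image(n); save(im,f"pics/{n}0.png"); print(n,im["vfov"],im["cx"],im["cy"],im["dist_coeffs"],ray(im,[[320,240]]))
    import pickle; pickle.dump(im,open(n+"0.pkl","wb"))
E
```

```text
pics
{'clock': 0.0, 'joint_pos': array([-1.35271803e+00,  9.18585250e-02,  1.23183989e+00,  1.99511227e-05,
        1.81983251e+00, -5.66585050e-02]), 'dq': array([ 0.00125472, -0.00025494, -0.00028268,  0.00164427,  0.00075307,
       -0.00015616]), 'effort': array([ 1.87465936e-03, -4.46451902e+01, -4.06443501e+01,  7.00858142e-02,
        2.95113469e-02, -1.49124207e-04]), 'tcp_pos': array([ 0.16273362, -0.57716645,  0.20393311]), 'orientation': array([-9.66762444e-04,  9.90578988e-01,  1.36939147e-01, -6.84953871e-05]), 'contact_force': array([ 0.18682669, -0.55469208,  0.09209031]), 'ft_torque': array([-0.01482785, -0.01090783,  0.00961825]), 'finger_force': 0.0, 'width': 0.08790423977385897}
scene 50.792404376839414 315.43692092304775 250.70862430270014 [-0.12973349  0.          0.          0.          0.        ] (array([ 0.00145877, -0.79720306,  1.04671521]), array([[ 0.42080883,  0.6039598 , -0.67726122]]))
top 51.44471033859795 320.271391790704 244.832771028925 [0.04912579 0.         0.         0.         0.        ] (array([0.16519561, 0.10391897, 1.1893985 ]), array([[ 0.36179864, -0.0914203 , -0.92781381]]))
```

View pics/scene0.png

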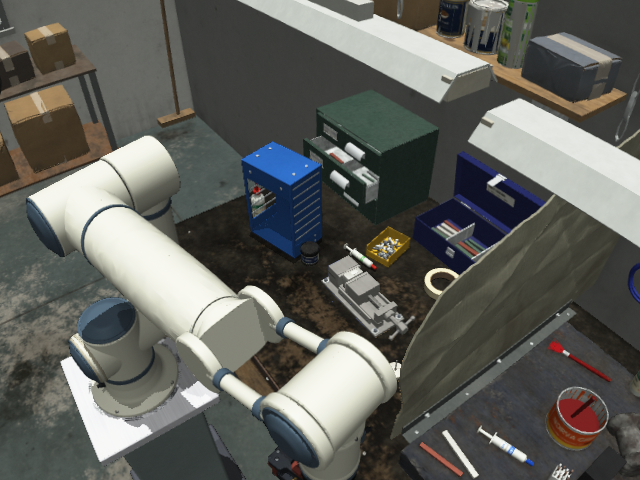

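View pics/top0.png

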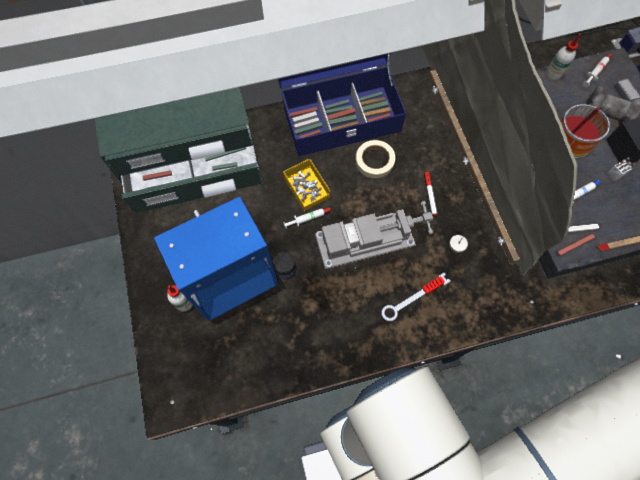

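The scene view shows the locker at about (285,200). In the top view the locker roof is at about (215,240), the spanner's eye at (390,313) and its grip at (437,285). The felt wheel is at (459,243), the jar at (285,265) and the bottle at (178,297). I'll zoom in on the locker and spanner next.

Run:
```python
from h import *
import pickle
s=pickle.load(open("scene0.pkl","rb"));t=pickle.load(open("top0.pkl","rb"))
a=cv2.resize(t["pixels"][185:335,140:300],None,fx=3.5,fy=3.5,interpolation=cv2.INTER_CUBIC)
b=cv2.resize(s["pixels"][135:270,230:335],None,fx=3.5,fy=3.5,interpolation=cv2.INTER_CUBIC)[:525]
c=np.zeros((525,a.shape[1]+b.shape[1]+0,3),np.uint8);c[:a.shape[0],:a.shape[1]]=a;c[:b.shape[0],a.shape[1]:]=b
if c.shape[1]>800: c=c[:,:]
print(c.shape,a.shape)
c=c[:, :1000]
sc=800/c.shape[1]; print(sc)
cv2.imwrite("pics/lock.png",cv2.cvtColor(cv2.resize(c,None,fx=sc,fy=sc),cv2.COLOR_RGB2BGR))
# spanner
p=t["pixels"].astype(int);r,g,bl=p[...,0],p[...,1],p[...,2]
roi=np.zeros(r.shape,bool);roi[260:335,370:465]=1
red=(r>130)&(g<70)&(bl<70)&roi
ys,xs=np.nonzero(red);print("red",len(xs),xs.mean(),ys.mean())
met=(p.min(2)>110)&roi
n,l,st,ce=cv2.connectedComponentsWithStats((met|red).astype(np.uint8));print(st,ce)
yy,xx=np.nonzero(met&(np.arange(640)[None]<402));print("eye", (xx.min()+xx.max())/2,(yy.min()+yy.max())/2)
(cc,rad)=cv2.minEnclosingCircle(np.c_[xx[xx<399],yy[xx<399]].astype(np.float32));print(cc,rad)
cv2.imwrite("pics/sp.png",cv2.cvtColor(cv2.resize(t["pixels"][265:330,375:460],None,fx=8,fy=8,interpolation=cv2.INTER_CUBIC),cv2.COLOR_RGB2BGR))
```

```text
(525, 928, 3) (525, 560, 3)
0.8620689655172413
red 164 433.030487804878 284.4451219512195
[[     0      0    640    480 306657]
 [   382    273     69     48    543]] [[319.33003975 239.40011153]
 [415.48434622 295.91160221]]
eye 391.5 311.0
(390.96429443359375, 311.03570556640625) 9.950115203857422
```

View pics/lock.png

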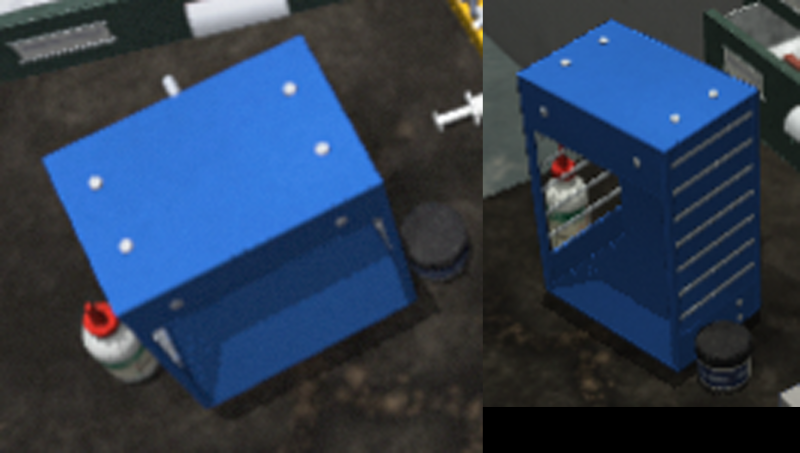

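View pics/sp.png

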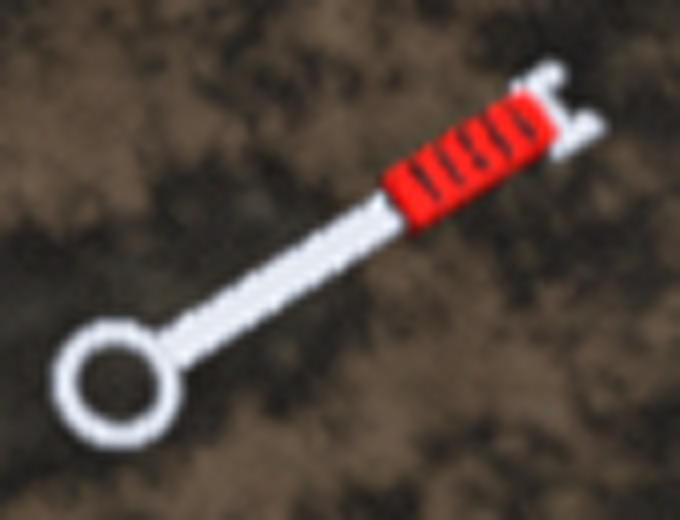

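The crops show the spanner's eye centre at about (389.2,312.6) px and its grip centre at (433.2,284.7). The locker roof and its front edge are clear in both views, with the front facing down and right in the top image. The hook itself is not visible.

Run:
```python
from h import *
import pickle
s=pickle.load(open("scene0.pkl","rb"));t=pickle.load(open("top0.pkl","rb"))
def roof(im,box,th):
    x0,y0,x1,y1=box;p=im["pixels"].astype(int);m=np.zeros(p.shape[:2],np.uint8)
    m[y0:y1,x0:x1]=((p[...,2]>th)&(p[...,2]>p[...,0]*2))[y0:y1,x0:x1]
    m=cv2.morphologyEx(m,cv2.MORPH_CLOSE,np.ones((5,5),np.uint8))
    c=max(cv2.findContours(m,0,cv2.CHAIN_APPROX_NONE)[0],key=cv2.contourArea)
    q=cv2.approxPolyDP(cv2.convexHull(c),5,True).reshape(-1,2); c=c.reshape(-1,2).astype(np.float32)
    L=[]
    for i in range(len(q)):
        a,b=q[i].astype(float),q[(i+1)%len(q)];d=b-a;n=np.linalg.norm(d);d/=n
        w=(c-a)@d;e=abs((c-a)@[-d[1],d[0]]);k=(e<2)&(w>.15*n)&(w<.85*n)
        L.append(cv2.fitLine(c[k],cv2.DIST_HUBER,0,.01,.01).ravel())
    out=[]
    for i in range(len(q)):
        a,b=L[i-1],L[i];k=np.linalg.solve(np.c_[a[:2],-b[:2]],b[2:]-a[2:]);out.append(a[2:]+k[0]*a[:2])
    return np.array(out)
print(t["pixels"][240,215],t["pixels"][275,240],s["pixels"][160,285],s["pixels"][185,270],s["pixels"][200,310])
T=roof(t,(150,190,280,300),150);S=roof(s,(235,135,330,190),150)
print(T.round(1).tolist(),S.round(1).tolist())
P=plane(t,T,.266);print(P.round(4));Q=plane(s,S,.266);print(Q.round(4))
for P_ in(P,Q): print([np.linalg.norm(P_[i]-P_[i-1]).round(4) for i in range(len(P_))])
print("base",plane(t,[[210.6,319.2],[276.9,284.1]],.0).round(4))
e=plane(t,[[389.2,312.6]],.0035)[0];g=plane(t,[[433.2,284.7]],.015)[0]
print("eye",e,"grip",g,np.linalg.norm((e-g)[:2]),np.degrees(np.arctan2(*(e-g)[1::-1])))
print("bottle/jar/felt",plane(t,[[177,292]],.1),plane(t,[[(435)/3.017+140,235/3.017+185]],.046),plane(t,[[459,243]],.035))
```

```text
[ 51 120 217] [27 53 94] [ 46 107 194] [16 38 68] [16 34 63]
[[239.10000610351562, 196.3000030517578], [265.79998779296875, 244.60000610351562], [178.0, 289.0], [154.0, 237.39999389648438]] [[241.5, 159.0], [272.20001220703125, 141.3000030517578], [319.8999938964844, 164.5], [289.5, 184.1999969482422]]
[[0.6637 0.1486 0.266 ]
 [0.5445 0.1196 0.266 ]
 [0.4998 0.3024 0.266 ]
 [0.6187 0.3309 0.266 ]]
[[0.5026 0.2992 0.266 ]
 [0.6199 0.3272 0.266 ]
 [0.6621 0.1468 0.266 ]
 [0.5463 0.1199 0.266 ]]
[np.float64(0.1878), np.float64(0.1228), np.float64(0.1881), np.float64(0.1223)]
[np.float64(0.1846), np.float64(0.1205), np.float64(0.1853), np.float64(0.1189)]
base [[0.5001 0.296  0.    ]
 [0.5434 0.1211 0.    ]]
eye [ 0.40040658 -0.12465001  0.0035    ] grip [ 0.43605776 -0.24756413  0.015     ] 0.12798002821709098 106.17477536221224
bottle/jar/felt [[0.55358366 0.34129873 0.1       ]] [[0.57631758 0.09093605 0.046     ]] [[ 0.51613411 -0.33968024  0.035     ]]
```

The locker's width (about 186 mm), depth (about 120 mm) and base corners agree with the given sizes. Its origin is at about (0.582, 0.224) with a yaw of 13.6°. The eye and grip centre are 128 mm apart against 130 expected. I'll write a planning helper and start the approach.

```bash
cat >> h.py <<'E'
C=np.array([.5822,.2243,0]);PSI=13.6
def ori(yaw,a):   # tool x along spanner x, tilted eye-up by a
    y,a=np.radians([yaw,a]);x=np.array([np.cos(a)*np.cos(y),np.cos(a)*np.sin(y),np.sin(a)]);t=np.array([np.sin(y),-np.cos(y),0])
    return R.from_matrix(np.c_[x,t,np.cross(x,t)])
def plan(p,o,s=None):
    s=s or bot.read_state();r=rot(s);d=r.inv().apply(np.array(p)-s["tcp_pos"])/.1;v=(r.inv()*o).as_rotvec()/np.pi
    print("t",round(s["clock"],2),"pos",s["tcp_pos"].round(4),"F",s["contact_force"].round(2),"w",round(s["width"],4),"ff",round(s["finger_force"],1),"| travel",d.round(3),"turn",v.round(4))
E
python3 -c "
from h import *
plan([.4394,-.2591,.15],ori(106.2,0))"
```

```text
t 0.1 pos [ 0.1628 -0.5772  0.204 ] F [ 0.47 -0.17 -0.07] w 0.0877 ff 0.0 | travel [ 3.526 -2.31   0.545] turn [-4.000e-04 -5.000e-04 -5.025e-01]
```

Emit:
move_arm --commands '[{"travel":[0.3,-0.2,0],"turn":[0,0,-0.04]},{"travel":[0.6,-0.4,0],"turn":[0,0,-0.085]},{"travel":[1,-0.65,0],"turn":[0,0,-0.13]},{"travel":[1,-0.65,0],"turn":[0,0,-0.13]}]' --grip 100

```text
clock: 0.5
tcp_pos: [0.2445, -0.4847, 0.2053]
orientation: [-0.0, 0.941, 0.339, 0.001]
contact_force: [-0.9, -1.4, 0.6]
width: 0.0876
finger_force: 0.0
```

```bash
python3 -c "
from h import *
plan([.4394,-.2591,.15],ori(106.2,0))"
```

```text
t 0.5 pos [ 0.2445 -0.4847  0.2053] F [-0.9  -1.42  0.56] w 0.0876 ff 0.0 | travel [ 2.939 -0.495  0.558] turn [ 0.0004 -0.0005 -0.3699]
```

Emit:
move_arm --commands '[{"travel":[0.4,-0.07,0],"turn":[0,0,-0.045]},{"travel":[0.8,-0.14,0],"turn":[0,0,-0.09]},{"travel":[1,-0.17,0],"turn":[0,0,-0.135]},{"travel":[1,-0.17,0],"turn":[0,0,-0.18]}]'

```text
clock: 0.9
tcp_pos: [0.3096, -0.41, 0.2049]
orientation: [-0.0, 0.809, 0.588, 0.0]
contact_force: [-0.1, -0.8, 0.6]
width: 0.0875
finger_force: 0.0
```

```bash
python3 -c "
from h import *
plan([.4394,-.2591,.15],ori(106.2,0))"
```

```text
t 0.9 pos [ 0.3096 -0.41    0.2049] F [-0.08 -0.77  0.55] w 0.0875 ff 0.0 | travel [1.836 0.767 0.551] turn [ 1.000e-04 -2.000e-04 -1.901e-01]
```

Emit:
move_arm --commands '[{"travel":[0.4,0.17,0],"turn":[0,0,-0.045]},{"travel":[0.8,0.34,0.1],"turn":[0,0,-0.09]},{"travel":[1,0.42,0.2],"turn":[0,0,-0.135]},{"travel":[1,0.42,0.2],"turn":[0,0,-0.19]},{"travel":[1,0.42,0.2],"turn":[0,0,-0.19]}]'

```text
clock: 1.4
tcp_pos: [0.3798, -0.3296, 0.1843]
orientation: [-0.001, 0.603, 0.798, -0.0]
contact_force: [-0.2, 0.4, -0.2]
width: 0.0875
finger_force: 0.0
```

```bash
python3 -c "
from h import *
plan([.4394,-.2591,.15],ori(106.2,0))"
```

```text
t 1.4 pos [ 0.3798 -0.3296  0.1843] F [-0.16  0.4  -0.2 ] w 0.0875 ff 0.0 | travel [0.515 0.767 0.343] turn [-0.0003 -0.0003 -0.0017]
```

Emit:
move_arm --commands '[{"travel":[0.25,0.38,0.3],"turn":[0,0,-0.0017]},{"travel":[0.52,0.77,0.7],"turn":[0,0,-0.0017]},{"travel":[0.52,0.77,0.9],"turn":[0,0,-0.0017]},{"travel":[0.52,0.77,0.9],"turn":[0,0,-0.0017]}]'

```text
clock: 1.8
tcp_pos: [0.4381, -0.257, 0.0902]
orientation: [-0.004, 0.602, 0.798, -0.0]
contact_force: [-0.9, 0.0, 1.0]
width: 0.0879
finger_force: 0.0
```

```bash
python3 -c "
from h import *
plan([.4394,-.2591,.021],ori(106.2,0))
s=bot.get_image('scene');t=bot.get_image('top')
c=np.vstack([cv2.resize(t['pixels'][230:350,340:500],(600,300),interpolation=cv2.INTER_CUBIC)*1,cv2.resize(s['pixels'][240:400,300:460],(600,300),interpolation=cv2.INTER_CUBIC)])
a=cv2.resize(t['pixels'][240:340,350:480],None,fx=3,fy=3,interpolation=cv2.INTER_CUBIC);b=cv2.resize(s['pixels'][270:400,300:430],None,fx=3,fy=3,interpolation=cv2.INTER_CUBIC)
c=np.zeros((390,780,3),np.uint8);c[:300,:390]=a;c[:,390:]=b
cv2.imwrite('pics/hov.png',c[...,::-1])"
```

```text
t 1.8 pos [ 0.4381 -0.257   0.0902] F [-0.87  0.01  1.  ] w 0.0879 ff 0.0 | travel [-0.029  0.011  0.691] turn [-0.0017 -0.0021 -0.0014]
```

View pics/hov.png

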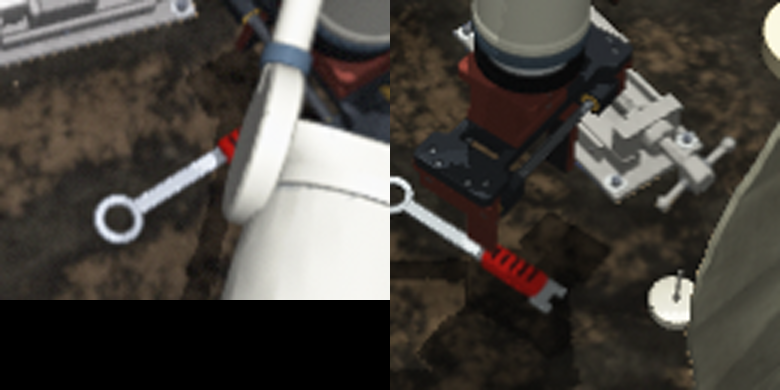

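The eye and shank are still where I measured them, and the gripper hovers over the grip. In the scene crop the grip centre is at about (341.7,362.3) px. The vise is near the gripper body, so I'll check clearance before descending.

```bash
python3 -c "
from h import *
import pickle
s=pickle.load(open('scene0.pkl','rb'));t=pickle.load(open('top0.pkl','rb'))
print('grip',plane(s,[[341.7,362.3],[300+(400-390)/3,270+193/3]],.013))
print('vise corner z0',plane(t,[[410,260],[413,232],[430,232],[430,205]],0.0).round(3).tolist())
print('z.06',plane(t,[[410,260],[413,232],[430,232],[430,205]],0.06).round(3).tolist())
sp=lambda u,v:(300+(u-390)/3,270+v/3)
print('vise height tri handle lower end',tri([s,t],[sp(662,205),(431,233)]),tri([s,t],[sp(730,145),(429,203)]))
for e in (-.089,.089): print(np.array([.4394,-.2591])+e*np.array([.96,.28])+.0375*np.array([-.279,.96]))
"
```

```text
grip [[ 0.43419015 -0.26112845  0.013     ]
 [ 0.40592923 -0.13766743  0.013     ]]
vise corner z0 [[0.516, -0.218, 0.0], [0.587, -0.251, 0.0], [0.575, -0.293, 0.0], [0.648, -0.319, 0.0]]
z.06 [[0.498, -0.202, 0.06], [0.565, -0.233, 0.06], [0.554, -0.273, 0.06], [0.624, -0.297, 0.06]]
vise height tri handle lower end [ 0.56412432 -0.28497297  0.03019769] [ 0.62629244 -0.29330217  0.0720927 ]
[ 0.3434975 -0.24802  ]
[ 0.5143775 -0.19818  ]
```

```bash
python3 -c "
from h import *
s=bot.get_image('scene');p=s['pixels'].astype(int)
roi=np.zeros(p.shape[:2],bool);roi[320:385,285:370]=1
red=(p[...,0]>110)&(p[...,1]<80)&(p[...,2]<80)&roi&(p[...,0]>140)
ys,xs=np.nonzero(red);print(len(xs),xs.min(),xs.max(),ys.min(),ys.max(),xs.mean(),ys.mean());print('grip',plane(s,[[xs.mean(),ys.mean()]],.012))
met=(p.min(2)>120)&roi
ys,xs=np.nonzero(met);k=xs>345;print('jaw',xs[k].max(),ys[k].max())
k=xs<309;print('eye',xs[k].min(),xs[k].max(),ys[k].min(),ys[k].max())
e=[(xs[k].min()+12/2),(ys[k].min()+ys[k].max())/2]
c,r=cv2.minEnclosingCircle(np.c_[xs[k],ys[k]].astype(np.float32));print(c,r,plane(s,[c],.0035))
"
```

```text
26 331 343 354 360 336.34615384615387 356.96153846153845
grip [[ 0.4333302  -0.24065711  0.012     ]]
jaw 369 329
eye 293 308 329 342
(301.0, 336.5) 8.90234661102295 [[ 0.40099204 -0.13381289  0.0035    ]]
```

Emit:
move_arm --commands '[{"travel":[-0.03,0.01,0.2],"turn":[-0.001,-0.002,-0.001]},{"travel":[-0.03,0.01,0.4],"turn":[-0.001,-0.002,-0.001]},{"travel":[-0.03,0.01,0.55],"turn":[-0.001,-0.002,-0.001]},{"travel":[-0.03,0.01,0.65],"turn":[-0.001,-0.002,-0.001]},{"travel":[-0.03,0.01,0.68],"turn":[-0.001,-0.002,-0.001]},{"travel":[-0.03,0.01,0.68],"turn":[-0.001,-0.002,-0.001]}]'

```text
clock: 2.55
tcp_pos: [0.4415, -0.2619, 0.0274]
orientation: [0.004, 0.6, 0.8, -0.001]
contact_force: [-1.1, 0.4, -0.8]
width: 0.0876
finger_force: 0.0
```

```bash
python3 -c "
from h import *
plan([.4394,-.2591,.021],ori(106.2,0))"
```

```text
t 2.55 pos [ 0.4415 -0.2619  0.0274] F [-1.06  0.44 -0.79] w 0.0876 ff 0.0 | travel [ 0.033 -0.013  0.063] turn [ 0.001   0.0021 -0.    ]
```

Emit:
move_arm --commands '[{"travel":[0.02,-0.01,0.05],"turn":[0,0,0]},{"travel":[0.02,-0.01,0.05],"turn":[0,0,0]},{"travel":[0.02,-0.01,0.05],"turn":[0,0,0]}]'

```text
clock: 2.85
tcp_pos: [0.4402, -0.26, 0.0223]
orientation: [0.004, 0.6, 0.8, -0.001]
contact_force: [0.8, -0.1, 0.4]
width: 0.0877
finger_force: 0.0
```

```bash
python3 -c "
from h import *
plan([.4394,-.2591,.021],ori(106.2,0))"
```

```text
t 2.85 pos [ 0.4402 -0.26    0.0223] F [ 0.81 -0.08  0.36] w 0.0877 ff 0.0 | travel [ 0.011 -0.005  0.013] turn [0.0011 0.0021 0.0002]
```

Emit:
move_arm --commands '[{"travel":[0,0,0]},{"travel":[0,0,0]},{"travel":[0,0,0]},{"travel":[0,0,0]},{"travel":[0,0,0]},{"travel":[0,0,0]},{"travel":[0,0,0]},{"travel":[0,0,0]}]' --grip 0 --force 50

```text
$.commands[0]: bad value
```

Emit:
move_arm --commands '[{"travel":[0,0,0],"turn":[0,0,0]},{"travel":[0,0,0],"turn":[0,0,0]},{"travel":[0,0,0],"turn":[0,0,0]},{"travel":[0,0,0],"turn":[0,0,0]},{"travel":[0,0,0],"turn":[0,0,0]},{"travel":[0,0,0],"turn":[0,0,0]},{"travel":[0,0,0],"turn":[0,0,0]},{"travel":[0,0,0],"turn":[0,0,0]}]' --grip 0 --force 50

```text
clock: 3.65
tcp_pos: [0.44, -0.26, 0.022]
orientation: [0.003, 0.6, 0.8, -0.001]
contact_force: [-0.4, 0.8, -0.1]
width: 0.0271
finger_force: 0.0
```

Emit:
move_arm --commands '[{"travel":[0,0,0],"turn":[0,0,0]},{"travel":[0,0,0],"turn":[0,0,0]},{"travel":[0,0,0],"turn":[0,0,0]},{"travel":[0,0,0],"turn":[0,0,0]}]'

```text
clock: 4.05
tcp_pos: [0.44, -0.26, 0.022]
orientation: [0.003, 0.6, 0.8, -0.001]
contact_force: [-0.3, 0.6, 0.3]
width: 0.0005
finger_force: 0.0
```

```bash
python3 -c "
from h import *
s=bot.get_image('scene');t=bot.get_image('top')
print(bot.read_state()['joint_pos'].round(3))
a=cv2.resize(t['pixels'][240:340,350:480],None,fx=3,fy=3,interpolation=cv2.INTER_CUBIC);b=cv2.resize(s['pixels'][270:400,280:410],None,fx=3,fy=3,interpolation=cv2.INTER_CUBIC)
c=np.zeros((390,780,3),np.uint8);c[:300,:390]=a;c[:,390:]=b
cv2.imwrite('pics/miss.png',c[...,::-1])
for im in(s,t): print(proj(im,[bot.read_state()['tcp_pos'],[.4004,-.1246,.0035]]))"
```

```text
[-0.599 -0.113  1.759 -0.002  1.489 -0.882]
[[343.43165764 358.67457958]
 [298.79692162 334.23301338]]
[[438.05706744 281.06635451]
 [389.18114613 312.60791351]]
```

View pics/miss.png

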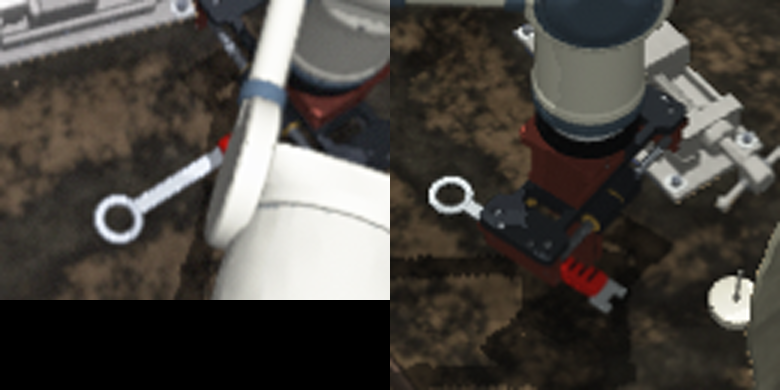

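In the scene crop the grip's rear half is visible at about (347,364) px and the spanner has not moved. The fingers appear closed beside or above it. I'll zoom in on the fingertips.

```bash
python3 -c "
from h import *
s=bot.get_image('scene')
x=cv2.resize(s['pixels'][325:385,290:370],None,fx=10,fy=10,interpolation=cv2.INTER_CUBIC).astype(float)
x=255*(x/255).clip(0,1)**.55
cv2.imwrite('pics/tip.png',x[...,::-1])
S=bot.get_image('scene');r=rot(bot.read_state());p=bot.read_state()['tcp_pos']
q=[p+r.apply(v) for v in([0,0,.017],[.01,0,.017],[-.01,0,.017],[0,0,-.03])]
print(((proj(S,q)-[290,325])*10).round())
"
```

```text
[[533. 376.]
 [500. 355.]
 [566. 398.]
 [537. 265.]][ WARN:0@1.522] global loadsave.cpp:1063 imwrite_ Unsupported depth image for selected encoder is fallbacked to CV_8U.
```

View pics/tip.png

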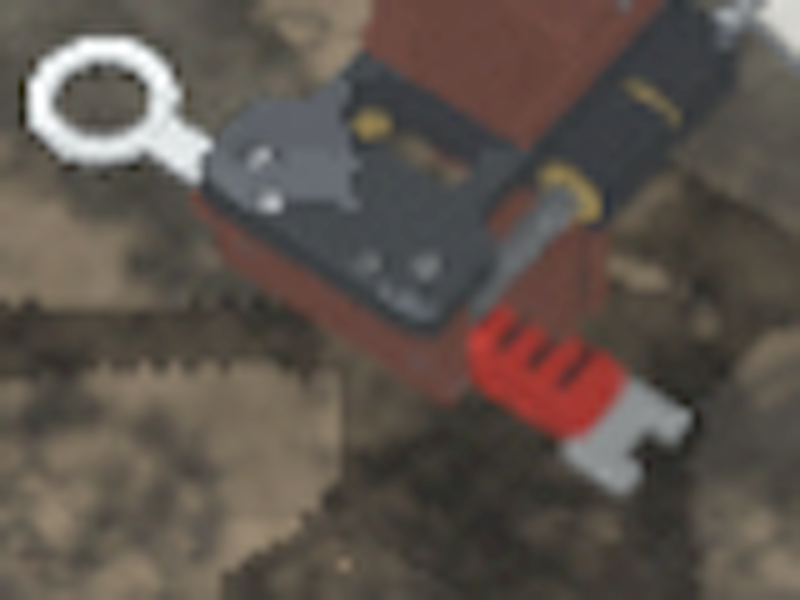

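In this crop the body's plate runs from (205,150) to (455,400), and a red-brown block at (560–605, 200–350) stands behind the grip. To interpret it I'll project the expected body and finger corners from the stated pose.

```bash
python3 -c "
from h import *
S=bot.get_image('scene');st=bot.read_state();r=rot(st);p=st['tcp_pos'];print(p,r.as_matrix().round(3))
f=lambda v:((proj(S,p+r.apply(v))-[290,325])*10).round().tolist()
print('body bottom', [ (x,y,f([[x,y,-.063]])[0]) for x in(-.0375,.0375) for y in(-.089,.089)])
print('body swapped', [ (x,y,f([[x,y,-.063]])[0]) for y in(-.0375,.0375) for x in(-.089,.089)])
print('tips',[(x,y,f([[x,y,.017]])[0]) for x in(-.01,.01) for y in(-.0137,.0137)])
print('finger top',[(x,y,f([[x,y,-.06]])[0]) for x in(-.01,.01) for y in(-.0137,.0137)])
"
```

```text
[ 0.44003894 -0.25998016  0.02202123] [[-0.279  0.96   0.005]
 [ 0.96   0.28  -0.005]
 [-0.006  0.003 -1.   ]]
body bottom [(-0.0375, -0.089, [434.0, 530.0]), (-0.0375, 0.089, [889.0, 18.0]), (0.0375, -0.089, [170.0, 354.0]), (0.0375, 0.089, [633.0, -131.0])]
body swapped [(-0.089, -0.0375, [762.0, 494.0]), (0.089, -0.0375, [140.0, 96.0]), (-0.089, 0.0375, [951.0, 270.0]), (0.089, 0.0375, [337.0, -101.0])]
tips [(-0.01, -0.0137, [533.0, 436.0]), (-0.01, 0.0137, [600.0, 360.0]), (0.01, -0.0137, [466.0, 393.0]), (0.01, 0.0137, [534.0, 318.0])]
finger top [(-0.01, -0.0137, [538.0, 250.0]), (-0.01, 0.0137, [609.0, 173.0]), (0.01, -0.0137, [469.0, 207.0]), (0.01, 0.0137, [539.0, 131.0])]
```

The stated pose puts the closed fingers where the image shows the grip, and the body's near edge appears about 45 mm higher than projected. So the real fingertips may be higher than the readout implies. I'll open the gripper and feel gently downward to check.

Emit:
move_arm --commands '[{"travel":[0,0,0],"turn":[0,0,0]},{"travel":[0,0,0],"turn":[0,0,0]},{"travel":[0,0,0],"turn":[0,0,0]},{"travel":[0,0,0],"turn":[0,0,0]},{"travel":[0,0,0],"turn":[0,0,0]},{"travel":[0,0,0.02],"turn":[0,0,0]},{"travel":[0,0,0.04],"turn":[0,0,0]},{"travel":[0,0,0.06],"turn":[0,0,0]}]' --grip 60

```text
clock: 5.1
tcp_pos: [0.44, -0.26, 0.0157]
orientation: [0.003, 0.6, 0.8, -0.001]
contact_force: [-0.8, -0.7, -0.6]
width: 0.0527
finger_force: 0.0
```

Emit:
move_arm --commands '[{"travel":[0,0,0.01],"turn":[0,0,0]},{"travel":[0,0,0.02],"turn":[0,0,0]},{"travel":[0,0,0.03],"turn":[0,0,0]}]'

```text
clock: 5.4
tcp_pos: [0.4401, -0.26, 0.0129]
orientation: [0.003, 0.6, 0.8, -0.001]
contact_force: [0.8, 0.5, 0.5]
width: 0.0529
finger_force: 0.0
```

Emit:
move_arm --commands '[{"travel":[0,0,0.03],"turn":[0,0,0]},{"travel":[0,0,0.06],"turn":[0,0,0]},{"travel":[0,0,0.09],"turn":[0,0,0]},{"travel":[0,0,0.12],"turn":[0,0,0]},{"travel":[0,0,0.12],"turn":[0,0,0]}]'

```text
clock: 5.9
tcp_pos: [0.4398, -0.2599, 0.0003]
orientation: [0.003, 0.6, 0.8, -0.001]
contact_force: [0.5, 0.6, 0.3]
width: 0.0524
finger_force: 0.0
```

```bash
python3 -c "
from h import *
s=bot.get_image('scene');t=bot.get_image('top');print(bot.read_state()['tcp_pos'],bot.read_state()['contact_force'])
a=cv2.resize(t['pixels'][240:340,350:450],None,fx=4,fy=4,interpolation=cv2.INTER_CUBIC);b=cv2.resize(s['pixels'][320:385,295:360],None,fx=6,fy=6,interpolation=cv2.INTER_CUBIC)
c=np.zeros((400,790,3),np.uint8);c[:400,:400]=a;c[:390,400:]=b
cv2.imwrite('pics/feel.png',(255*(c/255.)**.55).astype(np.uint8)[...,::-1])"
```

```text
[ 0.4400812  -0.26005735  0.00089754] [ 0.317211    0.37514516 -0.60579302]
```

View pics/feel.png

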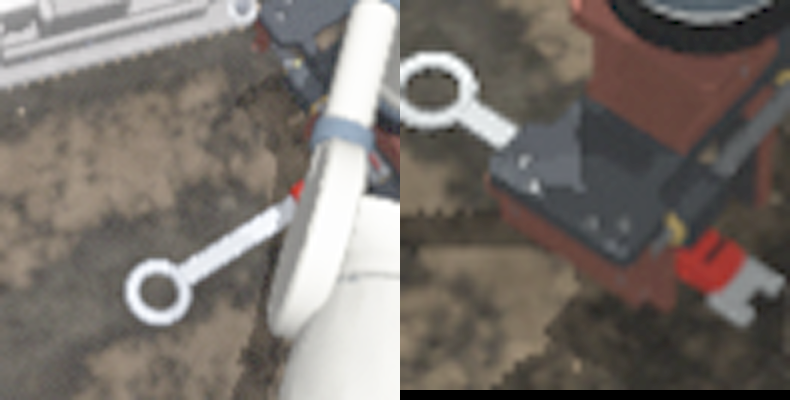

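The near finger now shows in the scene crop. Its lower tip corners are at about (337.5,371.7) and (330.8,368.3) px, beside the grip. I'll compare this with the projection from the readout.

```bash
python3 -c "
from h import *
S=bot.get_image('scene');st=bot.read_state();r=rot(st);p=st['tcp_pos']
for dz in (0,.02,.03,.04,.05): print(dz,[(proj(S,p+r.apply([x,-.0398,.017])+[0,0,dz])).round(1).tolist() for x in(-.01,.01)])
for d in np.eye(3)*.01: print('10mm world',proj(S,p+d)-proj(S,p))
"
```

```text
0 [[[336.7, 380.6]], [[330.1, 376.2]]]
0.02 [[[336.8, 376.1]], [[330.1, 371.8]]]
0.03 [[[336.8, 373.9]], [[330.1, 369.5]]]
0.04 [[[336.9, 371.6]], [[330.2, 367.1]]]
0.05 [[[337.0, 369.2]], [[330.2, 364.8]]]
10mm world [[ 3.26501097 -2.02116168]]
10mm world [[-2.46906443 -2.79669822]]
10mm world [[ 0.1010743  -2.30696953]]
```

The fingertips are really about 38 mm higher than the readout says, while x and y match. I'll keep descending and find the bench by feel.

Emit:
move_arm --commands '[{"travel":[0,0,0.03],"turn":[0,0,0]},{"travel":[0,0,0.06],"turn":[0,0,0]},{"travel":[0,0,0.09],"turn":[0,0,0]},{"travel":[0,0,0.11],"turn":[0,0,0]},{"travel":[0,0,0.12],"turn":[0,0,0]}]'

```text
clock: 6.55
tcp_pos: [0.44, -0.26, -0.0114]
orientation: [0.003, 0.6, 0.8, -0.001]
contact_force: [0.3, 0.3, -0.1]
width: 0.0526
finger_force: 0.0
```

Emit:
move_arm --commands '[{"travel":[0,0,0.01],"turn":[0,0,0]},{"travel":[0,0,0.02],"turn":[0,0,0]},{"travel":[0,0,0.03],"turn":[0,0,0]}]'

```text
clock: 6.85
tcp_pos: [0.4403, -0.2602, -0.014]
orientation: [0.004, 0.6, 0.8, -0.001]
contact_force: [-0.3, -0.2, 0.3]
width: 0.0527
finger_force: 0.0
```

Emit:
move_arm --commands '[{"travel":[0,0,0.01],"turn":[0,0,0]},{"travel":[0,0,0.02],"turn":[0,0,0]}]'

```text
clock: 7.05
tcp_pos: [0.4403, -0.2602, -0.016]
orientation: [0.004, 0.6, 0.8, -0.001]
contact_force: [0.5, -0.6, 0.2]
width: 0.0528
finger_force: 0.0
```

Emit:
move_arm --commands '[{"travel":[0,0,0.01],"turn":[0,0,0]},{"travel":[0,0,0.02],"turn":[0,0,0]},{"travel":[0,0,0.02],"turn":[0,0,0]}]'

```text
clock: 7.35
tcp_pos: [0.4403, -0.2602, -0.0172]
orientation: [0.004, 0.6, 0.8, -0.001]
contact_force: [-2.3, 2.0, 4.4]
width: 0.0523
finger_force: 2.4
```

Emit:
move_arm --commands '[{"travel":[0,0,0.01],"turn":[0,0,0]},{"travel":[0,0,0.02],"turn":[0,0,0]},{"travel":[0,0,0.02],"turn":[0,0,0]}]'

```text
clock: 7.65
tcp_pos: [0.4404, -0.2603, -0.0173]
orientation: [0.004, 0.6, 0.8, -0.001]
contact_force: [-5.9, 5.5, 15.4]
width: 0.0527
finger_force: 7.7
```

The bench is at a readout of −0.0172, so the real TCP is about 34 mm above the readout. I'll back up slightly and grip.

Emit:
move_arm --commands '[{"travel":[0,0,-0.06],"turn":[0,0,0]},{"travel":[0,0,-0.06],"turn":[0,0,0]},{"travel":[0,0,-0.06],"turn":[0,0,0]},{"travel":[0,0,-0.06],"turn":[0,0,0]},{"travel":[0,0,-0.06],"turn":[0,0,0]},{"travel":[0,0,-0.06],"turn":[0,0,0]},{"travel":[0,0,-0.06],"turn":[0,0,0]},{"travel":[0,0,-0.06],"turn":[0,0,0]}]' --grip 0 --force 50

```text
clock: 8.45
tcp_pos: [0.4401, -0.2601, -0.0142]
orientation: [0.003, 0.6, 0.8, -0.001]
contact_force: [-0.2, 0.9, -0.6]
width: 0.0186
finger_force: 50.0
```

Gripped, with a width of 18.6 mm and 50 N. Now I'll lift.

Emit:
move_arm --commands '[{"travel":[0,0,-0.2],"turn":[0,0,0]},{"travel":[0,0,-0.5],"turn":[0,0,0]},{"travel":[0,0,-0.8],"turn":[0,0,0]},{"travel":[0,0,-1],"turn":[0,0,0]},{"travel":[0,0,-1],"turn":[0,0,0.04]},{"travel":[-0.2,-0.2,-1],"turn":[0,0,0.08]},{"travel":[-0.4,-0.4,-1],"turn":[0,0,0.12]},{"travel":[-0.4,-0.4,-1],"turn":[0,0,0.16]}]'

```text
clock: 9.25
tcp_pos: [0.411, -0.3115, 0.086]
orientation: [0.004, 0.783, 0.622, -0.0]
contact_force: [0.5, 0.7, -1.4]
width: 0.0185
finger_force: 50.0
```

```bash
python3 -c "
from h import *
plan([.36,.0,.2],ori(13.6,0)); print(bot.read_state()['joint_pos'].round(3))"
```

```text
t 9.25 pos [ 0.411  -0.3115  0.086 ] F [ 0.46  0.68 -1.44] w 0.0185 ff 50.0 | travel [ 2.914 -1.193 -1.161] turn [0.0024 0.0006 0.3521]
[-0.713 -0.135  1.664 -0.002  1.606 -0.486]
```

Emit:
move_arm --commands '[{"travel":[0.2,-0.1,-0.2],"turn":[0,0,0.04]},{"travel":[0.4,-0.2,-0.4],"turn":[0,0,0.08]},{"travel":[0.7,-0.3,-0.6],"turn":[0,0,0.12]},{"travel":[1,-0.4,-0.8],"turn":[0,0,0.16]},{"travel":[1,-0.4,-0.8],"turn":[0,0,0.2]},{"travel":[1,-0.4,-0.8],"turn":[0,0,0.24]},{"travel":[1,-0.4,-0.8],"turn":[0,0,0.28]},{"travel":[1,-0.4,-0.8],"turn":[0,0,0.32]}]'

```text
clock: 10.05
tcp_pos: [0.3948, -0.2024, 0.1655]
orientation: [0.003, 0.985, 0.17, 0.002]
contact_force: [0.3, -0.0, -0.9]
width: 0.0183
finger_force: 50.0
```

```bash
python3 -c "
from h import *
plan([.38,.0,.2],ori(13.6,30)); print(bot.read_state()['joint_pos'].round(4))"
```

```text
t 10.05 pos [ 0.3948 -0.2024  0.1655] F [ 0.29 -0.01 -0.9 ] w 0.0183 ff 50.0 | travel [ 0.539 -1.954 -0.356] turn [-0.0067  0.1656  0.0328]
[-0.5488 -0.3461  1.7015 -0.0021  1.7795  0.6804]
```

Emit:
move_arm --commands '[{"travel":[0.1,-0.3,-0.1],"turn":[0,0.03,0.03]},{"travel":[0.2,-0.6,-0.2],"turn":[0,0.07,0.03]},{"travel":[0.3,-0.9,-0.3],"turn":[0,0.11,0.03]},{"travel":[0.3,-1,-0.35],"turn":[-0.006,0.165,0.033]},{"travel":[0.3,-1,-0.35],"turn":[-0.006,0.165,0.033]},{"travel":[0.3,-1,-0.35],"turn":[-0.006,0.165,0.033]}]'

```text
clock: 10.65
tcp_pos: [0.4005, -0.1071, 0.2022]
orientation: [-0.036, 0.961, 0.117, 0.25]
contact_force: [-1.0, 0.5, -0.8]
width: 0.0189
finger_force: 50.0
```

```bash
python3 -c "
from h import *
plan([.38,.0,.2],ori(13.6,30)); print(bot.read_state()['joint_pos'].round(4))"
```

```text
t 10.65 pos [ 0.4005 -0.1071  0.2022] F [-1.03  0.45 -0.83] w 0.0189 ff 50.0 | travel [ 0.036 -1.089  0.06 ] turn [-0.0044  0.0041  0.0002]
[-0.72   -0.8553  2.0398  0.4211  1.6494  0.7086]
```

q2 is close to its limit here. I'll fit the arm geometry from the logged poses and check that the locker poses are reachable.

```bash
cat > fk.py <<'E'
from h import *
D=[([-1.3527,.09186,1.23184],[.16273,-.57717,.20393],[-.000967,.990579,.136939,-.0000685]),
([-.599,-.113,1.759],[.44,-.26,.022],[.003,.6,.8,-.001]),
([-.713,-.135,1.664],[.411,-.3115,.086],[.004,.783,.622,0]),
([-.5488,-.3461,1.7015],[.3948,-.2024,.1655],[.003,.985,.17,.002]),
([-.72,-.8553,2.0398],[.4005,-.1071,.2022],[-.036,.961,.117,.25])]
A=[];b=[]
for q,p,w in D:
    zt=R.from_quat([w[1],w[2],w[3],w[0]]).apply([0,0,1]);c,s=np.cos(q[0]),np.sin(q[0]);rad=np.array([c,s,0]);k=np.array([0,0,1.]);q2,q23=q[1],q[1]+q[2]
    A.append(np.c_[np.sin(q2)*rad+np.cos(q2)*k,np.sin(q23)*rad+np.cos(q23)*k,k,zt]);b.append(p)
X,res,rk,sv=np.linalg.lstsq(np.vstack(A),np.hstack(b),rcond=None)
L2,L3,d,Lt=X
if __name__=="__main__":
    print(X.round(4),(np.vstack(A)@X-np.hstack(b)).round(4))
def ik(p,o):   # readout pose -> q1,q2,q3,(q2+q3+..)
    W=np.array(p)-Lt*o.apply([0,0,1]);q1=np.arctan2(W[1],W[0]);r=np.hypot(W[0],W[1]);z=W[2]-d
    D=np.hypot(r,z);q3=np.pi-np.arccos(np.clip((L2**2+L3**2-D*D)/(2*L2*L3),-1,1))
    q2=np.arctan2(r,z)-np.arctan2(L3*np.sin(q3),L2+L3*np.cos(q3))
    f=np.array([np.sin(q2+q3)*np.cos(q1),np.sin(q2+q3)*np.sin(q1),np.cos(q2+q3)]);q5=np.arccos(f@o.apply([0,0,1]))
    return np.array([q1,q2,q3,q5]).round(3)
def eye_pose(xe,ze,a,ye=0,hyp="tool",b=.034):  # readout TCP for a desired eye (locker frame)
    o=ori(PSI,a);y=np.radians(PSI);E=C+[np.cos(y)*xe-np.sin(y)*ye,np.sin(y)*xe+np.cos(y)*ye,ze]
    T=E-o.apply([.1412,0,.0165]);return (T+b*o.apply([0,0,1]) if hyp=="tool" else T-[0,0,b]),o
E
python3 - <<'E'
from fk import *
import subprocess
print(X.round(4),(np.vstack(A)@X-np.hstack(b)).round(4).reshape(-1,3).tolist())
for h in("tool","world"):
  for xe,ze,a in[(-.1,.19,30),(-.09,.17,40),(-.09,.17,55),(-.06,.195,50),(-.03,.235,50),(0,.23,45),(.03,.23,45),(.04,.2,45),(.04,.2,60)]:
    p,o=eye_pose(xe,ze,a,0,h);print(h,xe,ze,a,p.round(3),ik(p,o))
E
```

```text
[0.3723 0.5688 0.1433 0.4508] [[-0.0362, 0.0062, -0.0017], [-0.0046, -0.0385, -0.0024], [-0.0168, -0.0303, -0.0009], [-0.0262, -0.0239, -0.0013], [-0.003, 0.0025, 0.0062]]
tool -0.1 0.19 30 [0.375 0.174 0.104] [ 0.661 -1.135  2.357  1.438]
tool -0.09 0.17 40 [0.401 0.18  0.066] [ 0.757 -1.402  2.603  1.325]
tool -0.09 0.17 55 [0.43  0.187 0.044] [ 0.956 -2.206  3.044  1.496]
tool -0.06 0.195 50 [0.449 0.192 0.076] [ 0.775 -1.528  2.728  1.181]
tool -0.03 0.235 50 [0.478 0.199 0.116] [ 0.692 -1.308  2.584  1.08 ]
tool 0 0.23 45 [0.497 0.204 0.118] [ 0.602 -1.083  2.444  1.049]
tool 0.03 0.23 45 [0.526 0.211 0.118] [ 0.56  -0.97   2.395  0.976]
tool 0.04 0.2 45 [0.536 0.213 0.088] [ 0.548 -0.946  2.437  0.909]
tool 0.04 0.2 60 [0.567 0.221 0.069] [ 0.602 -1.159  2.726  0.631]
world -0.1 0.19 30 [0.358 0.17  0.1  ] [ 0.7   -1.197  2.388  1.476]
world -0.09 0.17 40 [0.379 0.175 0.058] [ 0.832 -1.512  2.651  1.407]
world -0.09 0.17 55 [0.403 0.181 0.03 ] [ 1.134 -2.521  3.142  1.741]
world -0.06 0.195 50 [0.423 0.186 0.063] [ 0.873 -1.709  2.803  1.316]
world -0.03 0.235 50 [0.453 0.193 0.103] [ 0.763 -1.446  2.651  1.172]
world 0 0.23 45 [0.474 0.198 0.108] [ 0.644 -1.187  2.502  1.105]
world 0.03 0.23 45 [0.503 0.205 0.108] [ 0.593 -1.069  2.455  1.021]
world 0.04 0.2 45 [0.513 0.207 0.078] [ 0.579 -1.048  2.5    0.955]
world 0.04 0.2 60 [0.539 0.214 0.052] [ 0.654 -1.374  2.837  0.747]
```

```bash
python3 - <<'E'
import re
s=open('fk.py').read()
s=s.replace("k,zt]);b","k,zt,rad]);b").replace("L2,L3,d,Lt=X","L2,L3,d,Lt,a1=X").replace("r=np.hypot(W[0],W[1]);z","r=np.hypot(W[0],W[1])-a1;z")
open('fk.py','w').write(s)
E
python3 - <<'E'
from fk import *
print(X.round(4),(np.vstack(A)@X-np.hstack(b)).round(4).reshape(-1,3).tolist())
for h in("tool","world"):
  for xe,ze,a in[(-.1,.19,30),(-.09,.17,40),(-.09,.17,55),(-.06,.195,50),(-.03,.235,50),(0,.23,45),(.03,.23,45),(.04,.2,45),(.04,.2,60)]:
    p,o=eye_pose(xe,ze,a,0,h);print(h,xe,ze,a,p.round(3),ik(p,o))
E
```

```text
[0.3718 0.5484 0.1473 0.4511 0.0202] [[-0.0361, 0.0058, -0.0034], [-0.0046, -0.0385, 0.0024], [-0.0168, -0.0303, 0.0015], [-0.0258, -0.0242, -0.0024], [-0.0016, 0.0014, 0.002]]
tool -0.1 0.19 30 [0.375 0.174 0.104] [ 0.662 -1.136  2.351  1.445]
tool -0.09 0.17 40 [0.401 0.18  0.066] [ 0.757 -1.404  2.597  1.333]
tool -0.09 0.17 55 [0.43  0.187 0.044] [ 0.958 -2.157  3.008  1.486]
tool -0.06 0.195 50 [0.449 0.192 0.076] [ 0.776 -1.531  2.722  1.189]
tool -0.03 0.235 50 [0.478 0.199 0.116] [ 0.693 -1.312  2.581  1.086]
tool 0 0.23 45 [0.497 0.204 0.118] [ 0.603 -1.087  2.443  1.053]
tool 0.03 0.23 45 [0.526 0.211 0.118] [ 0.561 -0.973  2.397  0.977]
tool 0.04 0.2 45 [0.536 0.213 0.088] [ 0.549 -0.949  2.441  0.907]
tool 0.04 0.2 60 [0.567 0.221 0.069] [ 0.602 -1.163  2.734  0.628]
world -0.1 0.19 30 [0.358 0.17  0.1  ] [ 0.7   -1.198  2.38   1.484]
world -0.09 0.17 40 [0.379 0.175 0.058] [ 0.832 -1.513  2.642  1.417]
world -0.09 0.17 55 [0.403 0.181 0.03 ] [ 1.136 -2.608  3.142  1.807]
world -0.06 0.195 50 [0.423 0.186 0.063] [ 0.874 -1.708  2.791  1.326]
world -0.03 0.235 50 [0.453 0.193 0.103] [ 0.764 -1.449  2.645  1.18 ]
world 0 0.23 45 [0.474 0.198 0.108] [ 0.644 -1.191  2.5    1.11 ]
world 0.03 0.23 45 [0.503 0.205 0.108] [ 0.593 -1.072  2.456  1.024]
world 0.04 0.2 45 [0.513 0.207 0.078] [ 0.579 -1.051  2.503  0.955]
world 0.04 0.2 60 [0.539 0.214 0.052] [ 0.655 -1.382  2.842  0.75 ]
```

```bash
python3 - <<'E'
s=open('fk.py').read()
s=s.replace("zt,rad]);b","zt,rad,np.cross(k,rad)]);b").replace("L2,L3,d,Lt,a1=X","L2,L3,d,Lt,a1,tl=X")
s=s.replace("q1=np.arctan2(W[1],W[0]);r=np.hypot(W[0],W[1])-a1","h=np.hypot(W[0],W[1]);q1=np.arctan2(W[1],W[0])-np.arcsin(tl/h);r=np.sqrt(h*h-tl*tl)-a1")
open('fk.py','w').write(s)
E
python3 - <<'E'
from fk import *
print(X.round(4),(np.vstack(A)@X-np.hstack(b)).round(4).reshape(-1,3).tolist())
for q,p,w in D: print(ik(p,R.from_quat([w[1],w[2],w[3],w[0]])),q)
for h in("tool","world"):
  for xe,ze,a in[(-.1,.19,30),(-.09,.17,40),(-.09,.17,55),(-.03,.235,50),(0,.23,45),(.03,.23,45),(.04,.2,35),(.04,.2,45),(.04,.2,60)]:
    p,o=eye_pose(xe,ze,a,0,h);print(h,xe,ze,a,p.round(3),ik(p,o))
E
```

```text
[0.3462 0.5479 0.0975 0.3759 0.0187 0.0333] [[-0.0045, 0.0172, -0.0036], [0.0146, -0.011, 0.0024], [0.0056, -0.0055, 0.0015], [-0.0031, 0.0011, -0.0011], [-0.0021, 0.0054, 0.0008]]
[-1.352  0.148  1.165  1.831] [-1.3527, 0.09186, 1.23184]
[-0.597 -0.166  1.812  1.49 ] [-0.599, -0.113, 1.759]
[-0.712 -0.158  1.688  1.604] [-0.713, -0.135, 1.664]
[-0.547 -0.336  1.691  1.779] [-0.5488, -0.3461, 1.7015]
[-0.73  -0.842  2.035  1.645] [-0.72, -0.8553, 2.0398]
tool -0.1 0.19 30 [0.375 0.174 0.104] [ 0.451 -1.1    2.345  1.384]
tool -0.09 0.17 40 [0.401 0.18  0.066] [ 0.479 -1.321  2.575  1.208]
tool -0.09 0.17 55 [0.43  0.187 0.044] [ 0.529 -1.832  2.925  1.123]
tool -0.03 0.235 50 [0.478 0.199 0.116] [ 0.445 -1.162  2.508  0.943]
tool 0 0.23 45 [0.497 0.204 0.118] [ 0.414 -0.962  2.371  0.96 ]
tool 0.03 0.23 45 [0.526 0.211 0.118] [ 0.396 -0.846  2.313  0.9  ]
tool 0.04 0.2 35 [0.518 0.209 0.105] [ 0.377 -0.686  2.17   1.053]
tool 0.04 0.2 45 [0.536 0.213 0.088] [ 0.391 -0.816  2.352  0.831]
tool 0.04 0.2 60 [0.567 0.221 0.069] [ 0.406 -0.928  2.587  0.464]
world -0.1 0.19 30 [0.358 0.17  0.1  ] [ 0.468 -1.168  2.381  1.418]
world -0.09 0.17 40 [0.379 0.175 0.058] [ 0.507 -1.443  2.632  1.277]
world -0.09 0.17 55 [0.403 0.181 0.03 ] [ 0.585 -2.43   3.142  1.502]
world -0.03 0.235 50 [0.453 0.193 0.103] [ 0.471 -1.3    2.584  1.009]
world 0 0.23 45 [0.474 0.198 0.108] [ 0.43  -1.067  2.438  1.001]
world 0.03 0.23 45 [0.503 0.205 0.108] [ 0.41  -0.945  2.381  0.932]
world 0.04 0.2 35 [0.499 0.204 0.099] [ 0.385 -0.755  2.222  1.071]
world 0.04 0.2 45 [0.513 0.207 0.078] [ 0.404 -0.916  2.422  0.863]
world 0.04 0.2 60 [0.539 0.214 0.052] [ 0.425 -1.093  2.694  0.524]
```

Run:
```python
from fk import *
from scipy.optimize import least_squares
# other wrist hypotheses: forearm perpendicular offset e, lateral offset
def cols(q,w,extra):
    zt=R.from_quat([w[1],w[2],w[3],w[0]]).apply([0,0,1]);rad=np.array([np.cos(q[0]),np.sin(q[0]),0]);k=np.array([0,0,1.]);t=np.cross(k,rad);q2,q23=q[1],q[1]+q[2]
    dct=dict(L2=np.sin(q2)*rad+np.cos(q2)*k,L3=np.sin(q23)*rad+np.cos(q23)*k,d=k,Lt=zt,a1=rad,tl=t,e=np.cos(q23)*rad-np.sin(q23)*k,tx=R.from_quat([w[1],w[2],w[3],w[0]]).apply([1,0,0]),ty=R.from_quat([w[1],w[2],w[3],w[0]]).apply([0,1,0]),wx=np.array([1,0,0]),wy=np.array([0,1,0]))
    return np.stack([dct[n] for n in extra],1)
for ex in(["L2","L3","d","Lt","tl","e"],["L2","L3","d","Lt","wx","wy"],["L2","L3","d","Lt","tx","ty"],["L2","L3","d","Lt","wx","wy","tl"],["L2","L3","d","Lt","a1","wx","wy"]):
    M=np.vstack([cols(q,w,ex) for q,p,w in D]);bb=np.hstack([p for q,p,w in D]);x=np.linalg.lstsq(M,bb,rcond=None)[0];print(ex,x.round(4),"rms",np.sqrt(((M@x-bb)**2).mean()).round(4))
```

```text
['L2', 'L3', 'd', 'Lt', 'tl', 'e'] [0.3728 0.5586 0.1572 0.3677 0.034  0.0964] rms 0.0001
['L2', 'L3', 'd', 'Lt', 'wx', 'wy'] [0.3653 0.5681 0.095  0.3946 0.0219 0.0186] rms 0.0113
['L2', 'L3', 'd', 'Lt', 'tx', 'ty'] [0.3999 0.5716 0.075  0.4105 0.0341 0.0092] rms 0.006
['L2', 'L3', 'd', 'Lt', 'wx', 'wy', 'tl'] [ 0.3263  0.5644  0.1034  0.366  -0.03   -0.0269  0.0727] rms 0.0046
['L2', 'L3', 'd', 'Lt', 'a1', 'wx', 'wy'] [0.3639 0.5509 0.0982 0.3938 0.0221 0.018  0.0225] rms 0.0111
```

```bash
python3 - <<'E'
s=open('fk.py').read()
i=s.index("A=[];b=[]");j=s.index("def eye_pose")
s=s[:i]+'''L2,L3,d,Lt,tl,e=.3728,.5586,.1572,.3677,.034,.0964
def ik(p,o):
    W=np.array(p)-Lt*o.apply([0,0,1]);h=np.hypot(W[0],W[1]);q1=np.arctan2(W[1],W[0])-np.arcsin(tl/h);r=np.sqrt(h*h-tl*tl);z=W[2]-d
    l=np.hypot(L3,e);de=np.arctan2(e,L3);D=np.hypot(r,z);k=np.pi-np.arccos(np.clip((L2**2+l**2-D*D)/(2*L2*l),-1,1));q3=k-de
    q2=np.arctan2(r,z)-np.arctan2(l*np.sin(k),L2+l*np.cos(k))
    f=np.array([np.sin(q2+q3)*np.cos(q1),np.sin(q2+q3)*np.sin(q1),np.cos(q2+q3)]);q5=np.arccos(f@o.apply([0,0,1]))
    return np.array([q1,q2,q3,q5]).round(3)
'''+'''def eye_pose(xe,ze,a,ye=0,hyp="tool",b=.034,beta=0,off=(.1412,0,.0165)):
    """readout TCP for a wanted eye in the locker frame; off: eye from TCP in spanner-aligned tool axes"""
    o=ori(PSI,a);y=np.radians(PSI);E=C+[np.cos(y)*xe-np.sin(y)*ye,np.sin(y)*xe+np.cos(y)*ye,ze]
    T=E-o.apply(off);o=ori(PSI,a-beta);return (T+b*o.apply([0,0,1]) if hyp=="tool" else T-[0,0,b]),o
'''
open('fk.py','w').write(s)
E
python3 - <<'E'
from fk import *
for q,p,w in D[-1:]: print(ik(p,R.from_quat([w[1],w[2],w[3],w[0]])),q)
for h in("tool","world"):
  for be in(0,20,35):
    print(h,"beta",be)
    for xe,ze in[(-.1,.18),(-.07,.19),(-.04,.21),(-.02,.225),(0,.23),(.03,.23),(.04,.2)]:
      mx=[]
      for a in range(0,66,3):
        p,o=eye_pose(xe,ze,a,0,h,beta=be);q=ik(p,o)
        if q[1]>-.85 and .18<q[2]<2.45 and .1<q[3]<2.68: mx.append(a)
      print("   ",xe,ze,"a:",(min(mx),max(mx)) if mx else None)
E
```

```text
[-0.72  -0.856  2.04   1.649] [-0.72, -0.8553, 2.0398]
tool beta 0
    -0.1 0.18 a: (0, 18)
    -0.07 0.19 a: (0, 24)
    -0.04 0.21 a: (0, 30)
    -0.02 0.225 a: (0, 36)
    0 0.23 a: (0, 42)
    0.03 0.23 a: (0, 60)
    0.04 0.2 a: (0, 60)
tool beta 20
    -0.1 0.18 a: (0, 42)
    -0.07 0.19 a: (0, 48)
    -0.04 0.21 a: (0, 60)
    -0.02 0.225 a: (0, 63)
    0 0.23 a: (0, 63)
    0.03 0.23 a: (0, 63)
    0.04 0.2 a: (0, 63)
tool beta 35
    -0.1 0.18 a: (0, 63)
    -0.07 0.19 a: (0, 63)
    -0.04 0.21 a: (0, 63)
    -0.02 0.225 a: (0, 63)
    0 0.23 a: (0, 63)
    0.03 0.23 a: (0, 63)
    0.04 0.2 a: (0, 63)
world beta 0
    -0.1 0.18 a: (0, 15)
    -0.07 0.19 a: (0, 21)
    -0.04 0.21 a: (0, 27)
    -0.02 0.225 a: (0, 30)
    0 0.23 a: (0, 36)
    0.03 0.23 a: (0, 45)
    0.04 0.2 a: (0, 51)
world beta 20
    -0.1 0.18 a: (0, 39)
    -0.07 0.19 a: (0, 45)
    -0.04 0.21 a: (0, 54)
    -0.02 0.225 a: (0, 60)
    0 0.23 a: (0, 63)
    0.03 0.23 a: (0, 63)
    0.04 0.2 a: (0, 63)
world beta 35
    -0.1 0.18 a: (0, 60)
    -0.07 0.19 a: (0, 63)
    -0.04 0.21 a: (0, 63)
    -0.02 0.225 a: (0, 63)
    0 0.23 a: (0, 63)
    0.03 0.23 a: (0, 63)
    0.04 0.2 a: (0, 63)
```

The fitted geometry reproduces the readout to 0.1 mm. With this vertical grasp the tilt near the lip is limited to about 30°, so I'll set the spanner down and regrasp with the tool leaned 15°, which gains tilt range.

Run:
```python
from fk import *
p,o=[.38,-.19,.09],ori(60,0);print(ik(p,o),ik([.38,-.19,-.0142],o));plan(p,o)
t=bot.get_image('top');print(proj(t,[[.345,-.25,0],[.45,-.07,0],[.38,-.19,0]]))
```

```text
[-0.544 -0.39   1.868  1.663] [-0.544 -0.332  2.011  1.463]
t 10.65 pos [ 0.4005 -0.1071  0.2022] F [-1.03  0.45 -0.83] w 0.0189 ff 50.0 | travel [-0.893  0.767  0.776] turn [ 0.0618 -0.1551 -0.2506]
[[446.02532179 321.38099353]
 [361.45850929 299.54057759]
 [417.41631961 313.97783582]]
```

Emit:
move_arm --commands '[{"travel":[-0.2,0.2,0.1],"turn":[0.01,-0.025,-0.04]},{"travel":[-0.4,0.4,0.2],"turn":[0.02,-0.05,-0.08]},{"travel":[-0.6,0.5,0.4],"turn":[0.03,-0.075,-0.12]},{"travel":[-0.8,0.65,0.6],"turn":[0.04,-0.1,-0.16]},{"travel":[-0.89,0.77,0.78],"turn":[0.05,-0.125,-0.2]},{"travel":[-0.89,0.77,0.78],"turn":[0.062,-0.155,-0.25]},{"travel":[-0.89,0.77,0.78],"turn":[0.062,-0.155,-0.25]},{"travel":[-0.89,0.77,0.78],"turn":[0.062,-0.155,-0.25]}]'

```text
clock: 11.5
tcp_pos: [0.3828, -0.1886, 0.092]
orientation: [0.001, 0.865, 0.501, 0.001]
contact_force: [-0.8, 0.3, -1.1]
width: 0.0188
finger_force: 50.0
```

Run:
```python
from fk import *
plan([.38,-.19,-.0135],ori(60,0))
```

```text
t 11.5 pos [ 0.3828 -0.1886  0.092 ] F [-0.85  0.32 -1.08] w 0.0188 ff 50.0 | travel [-0.028 -0.021  1.055] turn [ 0.001  -0.0005  0.0008]
```

Emit:
move_arm --commands '[{"travel":[0,0,0.25],"turn":[0,0,0]},{"travel":[0,0,0.5],"turn":[0,0,0]},{"travel":[0,0,0.75],"turn":[0,0,0]},{"travel":[0,0,0.9],"turn":[0,0,0]},{"travel":[0,0,0.97],"turn":[0,0,0]},{"travel":[0,0,1],"turn":[0,0,0]},{"travel":[0,0,1],"turn":[0,0,0]}]'

```text
clock: 12.2
tcp_pos: [0.382, -0.1895, -0.0086]
orientation: [0.0, 0.866, 0.5, 0.001]
contact_force: [-0.4, 0.7, -1.1]
width: 0.0187
finger_force: 50.0
```

Run:
```python
from fk import *
plan([.38,-.19,-.0140],ori(60,0))
```

```text
t 12.2 pos [ 0.382  -0.1895 -0.0086] F [-0.39  0.72 -1.1 ] w 0.0187 ff 50.0 | travel [-0.014 -0.015  0.054] turn [ 0.0007 -0.0006  0.    ]
```

Emit:
move_arm --commands '[{"travel":[0,0,0.02],"turn":[0,0,0]},{"travel":[0,0,0.04],"turn":[0,0,0]},{"travel":[0,0,0.053],"turn":[0,0,0]},{"travel":[0,0,0.053],"turn":[0,0,0]}]'

```text
clock: 12.6
tcp_pos: [0.3818, -0.1893, -0.0145]
orientation: [0.0, 0.866, 0.5, 0.001]
contact_force: [0.3, -0.1, -0.4]
width: 0.0185
finger_force: 50.0
```

Emit:
move_arm --commands '[{"travel":[0,0,0],"turn":[0,0,0]},{"travel":[0,0,0],"turn":[0,0,0]},{"travel":[0,0,0],"turn":[0,0,0]},{"travel":[0,0,0],"turn":[0,0,0]},{"travel":[0,0,0],"turn":[0,0,0]}]' --grip 50

```text
clock: 13.1
tcp_pos: [0.3816, -0.1892, -0.0147]
orientation: [-0.0, 0.866, 0.5, 0.001]
contact_force: [-0.2, -0.0, 0.2]
width: 0.0436
finger_force: 0.0
```

Run:
```python
from fk import *
s=bot.read_state();x=ori(60,0).apply([1,0,0])
o=ori(60,-15)
for h in(0,1):
  # real TCP = readout + bias
  T=s["tcp_pos"]+[0,0,.0342]; T=np.r_[(T-.004*x)[:2],.0235]
  p=T-[0,0,.0342] if h else T+.0342*o.apply([0,0,1])
  plan(p,o,s)
t=bot.get_image('top');s=bot.get_image('scene')
a=cv2.resize(t['pixels'][270:350,340:440],None,fx=4,fy=4,interpolation=cv2.INTER_CUBIC);b=cv2.resize(s['pixels'][310:390,250:350],None,fx=4,fy=4,interpolation=cv2.INTER_CUBIC)
c=np.hstack([a,b]);cv2.imwrite('pics/put.png',(255*(c/255.)**.6).astype(np.uint8)[...,::-1])
```

```text
t 13.1 pos [ 0.3816 -0.1892 -0.0147] F [-0.19 -0.02  0.2 ] w 0.0436 ff 0.0 | travel [-0.128 -0.    -0.052] turn [ 0.0003 -0.0839  0.0002]
t 13.1 pos [ 0.3816 -0.1892 -0.0147] F [-0.19 -0.02  0.2 ] w 0.0436 ff 0.0 | travel [-0.04 -0.   -0.04] turn [ 0.0003 -0.0839  0.0002]
```

View pics/put.png

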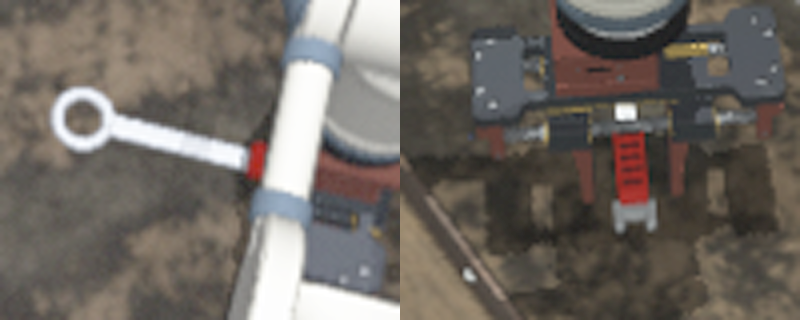

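The picture shows the spanner flat between the open fingers. The eye is at about (360.4,299.6) px in the top view, and the fingertips are at about (297,360) and (319,358) px in the scene view. Now I'll lean the tool by 15° in place.

Emit:
move_arm --commands '[{"travel":[-0.02,0,-0.05],"turn":[0,-0.02,0]},{"travel":[-0.04,0,-0.05],"turn":[0,-0.045,0]},{"travel":[-0.06,0,-0.05],"turn":[0,-0.065,0]},{"travel":[-0.06,0,-0.05],"turn":[0,-0.084,0]},{"travel":[-0.06,0,-0.05],"turn":[0,-0.084,0]},{"travel":[-0.06,0,-0.05],"turn":[0,-0.084,0]}]'

```text
clock: 13.8
tcp_pos: [0.3788, -0.194, -0.0099]
orientation: [0.065, 0.858, 0.497, -0.113]
contact_force: [0.4, 0.5, 0.7]
width: 0.0439
finger_force: 0.0
```

Run:
```python
from fk import *
s=bot.read_state();print(s["tcp_pos"],s["contact_force"].round(1),rot(s).as_matrix().round(3).tolist())
t=bot.get_image('top');S=bot.get_image('scene')
print("eye",plane(t,[[360.4,299.6]],.0035))
p=S["pixels"].astype(int)
m=(p[...,0]>55)&(p[...,1]<55)&(p[...,2]<60)&(p[...,0]>p[...,1]*1.5)
for y in range(346,376,1): print(y,"".join("R" if p[y,x,0]>140 and p[y,x,1]<80 else "#" if m[y,x] else "o" if p[y,x].min()>110 else "." for x in range(285,332)))
r=rot(s)
for b in(np.array([0,0,.0342]),-.0342*r.apply([0,0,1])): print((proj(S,[s["tcp_pos"]+b+r.apply([-.01,y,.017]) for y in(-.0353,-.0218,.0218,.0353)])-[285,0]).round(1).tolist())
```

```text
[ 0.3787537  -0.19397138 -0.00990873] [0.4 0.5 0.7] [[0.481, 0.867, -0.128], [0.838, -0.498, -0.224], [-0.258, 0.0, -0.966]]
eye [[ 0.44970139 -0.06694895  0.0035    ]]
346 .........###.......#.....#.......###...........
347 .........###.......#######.......##............
348 ..........##.......#######.......##............
349 ..........###......#..####.......##............
350 ..........###......#######.......##............
351 ..........###......########......##............
352 ..........###......##..####......##............
353 ..........###......####RRR#......##............
354 ...........##......########......##............
355 ..........###......#######R......###...........
356 ...........##......#RRRRRRR......##............
357 ...........##......#RRRRRRR....................
358 ...........##......#RRRRRRR....................
359 ...................#RRRR#R#....................
360 ..................oo#######oo..................
361 ..................ooooooooooo..................
362 ..................ooooooooooo..................
363 ..................ooooooooooo..................
364 ...................oooooooooo..................
365 ...................oo.....ooo..................
366 ...................oo......oo..................
367 ...................o...........................
368 ...............................................
369 ...............................................
370 ...............................................
371 ...............................................
372 ...............................................
373 ...............................................
374 ...............................................
375 ...............................................
[[8.0, 361.2], [13.6, 360.8], [31.4, 359.3], [37.0, 358.8]]
[[7.8, 358.5], [13.3, 358.0], [31.1, 356.5], [36.6, 356.1]]
```

The fingertips match the hypothesis that the readout sits 34 mm too far along the tool axis. I'll shift 8 mm toward the rear of the grip and close.

Emit:
move_arm --commands '[{"travel":[-0.04,0,0.01],"turn":[0,0,0]},{"travel":[-0.08,0,0.02],"turn":[0,0,0]},{"travel":[-0.08,0,0.02],"turn":[0,0,0]},{"travel":[-0.08,0,0.02],"turn":[0,0,0]}]'

```text
clock: 14.3
tcp_pos: [0.3743, -0.2019, -0.0095]
orientation: [0.066, 0.859, 0.496, -0.113]
contact_force: [-0.8, -0.2, 0.4]
width: 0.0437
finger_force: 0.0
```

Emit:
move_arm --commands '[{"travel":[0,0,0],"turn":[0,0,0]},{"travel":[0,0,0],"turn":[0,0,0]},{"travel":[0,0,0],"turn":[0,0,0]},{"travel":[0,0,0],"turn":[0,0,0]},{"travel":[0,0,0],"turn":[0,0,0]},{"travel":[0,0,0],"turn":[0,0,0]},{"travel":[0,0,0],"turn":[0,0,0]}]' --grip 0 --force 50

```text
clock: 15.0
tcp_pos: [0.3745, -0.2015, -0.0096]
orientation: [0.066, 0.858, 0.496, -0.113]
contact_force: [-0.1, 0.2, 0.6]
width: 0.0187
finger_force: 50.0
```

Run:
```python
from fk import *
s=bot.read_state();r=rot(s);print(s["tcp_pos"],s["width"],s["finger_force"],s["contact_force"].round(1))
T=s["tcp_pos"]-.0342*r.apply([0,0,1]);print("TCP real",T,"eye from TCP in spanner axes",ori(60,0).inv().apply(np.array([.4497,-.0669,.0035])-T), "pitch",np.degrees(np.arcsin(r.as_matrix()[2,0])),"yaw",np.degrees(np.arctan2(*r.as_matrix()[1::-1,0])))
```

```text
[ 0.37453905 -0.2014733  -0.00960004] 0.018666637057208748 49.99917447566986 [-0.1  0.2  0.6]
TCP real [ 0.37894292 -0.19378305  0.02343185] eye from TCP in spanner axes [ 0.14526249 -0.0021641   0.01993185] pitch -15.01785962715878 yaw 60.03558219689913
```

```bash
python3 - <<'E'
s=open('fk.py').read();s=s.replace('b=.034,beta=0,off=(.1412,0,.0165)','b=.0342,beta=15,off=(.1453,0,.0199)')
s+='''
def stage(xe,ze,a,ye=0):
    p,o=eye_pose(xe,ze,a,ye);plan(p,o);print("target",p.round(4),"ik",ik(p,o))
def eye(s=None):
    s=s or bot.read_state();r=rot(s);T=s["tcp_pos"]-.0342*r.apply([0,0,1]);th=np.degrees(np.arcsin(r.as_matrix()[2,0]));th=np.radians(15)
    E=T+(r*R.from_euler("y",-15,degrees=True)).apply([.1453,0,.0199]);y=np.radians(PSI);d=E-C
    m=(r*R.from_euler("y",-15,degrees=True)).as_matrix()
    print("EYE locker mm",(1e3*np.array([d[0]*np.cos(y)+d[1]*np.sin(y),-d[0]*np.sin(y)+d[1]*np.cos(y),d[2]])).round(1),"a",np.degrees(np.arcsin(m[2,0])).round(1),"yaw",np.degrees(np.arctan2(m[1,0],m[0,0])).round(1),"F",s["contact_force"].round(1),"t",round(s["clock"],2));return E
'''
open('fk.py','w').write(s)
E
python3 - <<'E'
from fk import *
print(eye());stage(-.11,.18,32)
o=ori(60,-15);plan(bot.read_state()["tcp_pos"]+[0,0,.13],o)
for xe,ze,a in[(-.11,.18,32),(-.07,.19,40),(-.05,.2,45),(-.04,.215,48),(-.02,.23,45),(0,.23,45),(.03,.23,45),(.04,.2,45),(.04,.2,55)]:
    p,o=eye_pose(xe,ze,a);print(xe,ze,a,ik(p,o))
E
```

```text
EYE locker mm [-216.  -274.6  -66.5] a -30.0 yaw 60.0 F [-0.1  0.2  0.6] t 15.0
[ 0.43684542 -0.09343469 -0.06648816]
t 15.0 pos [ 0.3745 -0.2015 -0.0096] F [-0.08  0.25  0.57] w 0.0187 ff 50.0 | travel [ 2.758 -2.02  -1.743] turn [-0.0043  0.1678  0.2612]
target [0.355  0.1693 0.0872] ik [ 0.404 -0.845  2.185  1.509]
t 15.0 pos [ 0.3745 -0.2015 -0.0096] F [-0.08  0.25  0.57] w 0.0187 ff 50.0 | travel [-3.370e-01  1.000e-03 -1.256e+00] turn [0.0003 0.0001 0.0002]
-0.11 0.18 32 [ 0.404 -0.845  2.185  1.509]
-0.07 0.19 40 [ 0.4   -0.825  2.218  1.318]
-0.05 0.2 45 [ 0.4   -0.819  2.239  1.205]
-0.04 0.215 48 [ 0.4   -0.819  2.24   1.153]
-0.02 0.23 45 [ 0.385 -0.711  2.128  1.207]
0 0.23 45 [ 0.376 -0.642  2.087  1.178]
0.03 0.23 45 [ 0.365 -0.543  2.024  1.141]
0.04 0.2 45 [ 0.362 -0.499  2.048  1.073]
0.04 0.2 55 [ 0.372 -0.569  2.188  0.832]
```

```bash
sed -i 's/from_euler("y",-15/from_euler("y",15/g' fk.py; python3 -c "
from fk import *
eye()"
```

```text
EYE locker mm [-195.7 -253.3    3.5] a -0.0 yaw 60.0 F [-0.1  0.2  0.6] t 15.0
```

Emit:
move_arm --commands '[{"travel":[-0.05,0,-0.2],"turn":[0,0,0]},{"travel":[-0.13,0,-0.5],"turn":[0,0,0]},{"travel":[-0.2,0,-0.75],"turn":[0,0,0]},{"travel":[-0.27,0,-1],"turn":[0,0,0]},{"travel":[-0.27,0,-1],"turn":[0,0.02,0.03]},{"travel":[-0.27,-0.1,-1],"turn":[0,0.04,0.06]},{"travel":[-0.27,-0.2,-1],"turn":[0,0.06,0.1]},{"travel":[-0.27,-0.3,-1],"turn":[0,0.08,0.13]}]'

```text
clock: 15.8
tcp_pos: [0.3481, -0.1864, 0.0939]
orientation: [0.024, 0.949, 0.314, 0.011]
contact_force: [-0.7, -0.8, -1.3]
width: 0.0183
finger_force: 50.0
```

```bash
python3 -c "
from fk import *
eye();stage(-.11,.18,32)"
```

```text
EYE locker mm [-191.6 -284.7  147.3] a 15.3 yaw 37.5 F [-0.7 -0.8 -1.3] t 15.8
t 15.8 pos [ 0.3481 -0.1864  0.0939] F [-0.7  -0.77 -1.26] w 0.0183 ff 50.0 | travel [ 2.179 -2.812 -0.07 ] turn [-0.0027  0.0878  0.1295]
target [0.355  0.1693 0.0872] ik [ 0.404 -0.845  2.185  1.509]
```

Emit:
move_arm --commands '[{"travel":[0.25,-0.2,0],"turn":[0,0.0,0.03]},{"travel":[0.5,-0.4,0],"turn":[0,0.0,0.06]},{"travel":[0.75,-0.6,0],"turn":[0,0.0,0.1]},{"travel":[0.97,-0.77,0],"turn":[0,0.0,0.13]},{"travel":[0.97,-0.77,0],"turn":[0,0,0.13]}]'

```text
clock: 16.3
tcp_pos: [0.3799, -0.0645, 0.0898]
orientation: [0.022, 0.993, 0.118, 0.015]
contact_force: [0.3, 0.3, -1.4]
width: 0.0188
finger_force: 50.0
```

```bash
python3 -c "
from fk import *
eye();stage(-.11,.18,32);print(bot.read_state()['joint_pos'])"
```

```text
EYE locker mm [-120.4 -230.6  146. ] a 16.4 yaw 14.4 F [ 0.3  0.3 -1.4] t 16.3
t 16.3 pos [ 0.3799 -0.0645  0.0898] F [ 0.33  0.26 -1.38] w 0.0188 ff 50.0 | travel [ 0.308 -2.33  -0.075] turn [0.0148 0.0865 0.0022]
target [0.355  0.1693 0.0872] ik [ 0.404 -0.845  2.185  1.509]
[-0.22726656 -0.55938576  1.98792391 -0.03084566  1.66986766  1.10239319]
```

Emit:
move_arm --commands '[{"travel":[0,-0.3,0],"turn":[0.005,0,0]},{"travel":[0,-0.65,0],"turn":[0.01,0,0]},{"travel":[0,-1,0],"turn":[0.015,0,0]},{"travel":[0,-1,0],"turn":[0.015,0,0]}]'

```text
clock: 16.7
tcp_pos: [0.3556, 0.032, 0.085]
orientation: [-0.002, 0.993, 0.12, 0.012]
contact_force: [-0.1, -0.2, -1.6]
width: 0.0185
finger_force: 50.0
```

Emit:
move_arm --commands '[{"travel":[0,-0.3,0],"turn":[0,0.01,0]},{"travel":[0,-0.65,0],"turn":[0,0.02,0]},{"travel":[0,-1,0],"turn":[0,0.03,0]},{"travel":[0,-1,0],"turn":[0,0.04,0]},{"travel":[0,-1,0],"turn":[0,0.04,0]}]'

```text
clock: 17.2
tcp_pos: [0.3329, 0.1272, 0.0853]
orientation: [-0.008, 0.99, 0.119, 0.075]
contact_force: [0.4, 0.2, -1.5]
width: 0.0187
finger_force: 50.0
```

```bash
python3 -c "
from fk import *
eye();stage(-.11,.18,32);print(bot.read_state()['joint_pos'].round(3))"
```

```text
EYE locker mm [-129.2  -35.4  159.3] a 23.7 yaw 13.8 F [ 0.4  0.2 -1.5] t 17.2
t 17.2 pos [0.3329 0.1272 0.0853] F [ 0.38  0.18 -1.5 ] w 0.0187 ff 50.0 | travel [ 0.314 -0.357  0.028] turn [0.0005 0.0462 0.0007]
target [0.355  0.1693 0.0872] ik [ 0.404 -0.845  2.185  1.509]
[ 0.278 -0.796  2.142 -0.008  1.645  1.608]
```

Emit:
move_arm --commands '[{"travel":[0.15,-0.18,0],"turn":[0,0.015,0]},{"travel":[0.31,-0.36,0.03],"turn":[0,0.03,0]},{"travel":[0.31,-0.36,0.03],"turn":[0,0.046,0]},{"travel":[0.31,-0.36,0.03],"turn":[0,0.046,0]},{"travel":[0.31,-0.36,0.03],"turn":[0,0.046,0]}]'

```text
clock: 17.7
tcp_pos: [0.3553, 0.1686, 0.087]
orientation: [-0.016, 0.982, 0.116, 0.146]
contact_force: [-0.3, -0.8, -0.8]
width: 0.0186
finger_force: 50.0
```

```bash
python3 -c "
from fk import *
E=eye();print(bot.read_state()['joint_pos'].round(3))
s=bot.get_image('scene');t=bot.get_image('top')
c=[]
for im in(t,s):
    u=proj(im,[E])[0];print(u);x,y=(u-32).astype(int);print(x,y);c.append(cv2.resize(im['pixels'][y:y+64,x:x+64],None,fx=6,fy=6,interpolation=cv2.INTER_CUBIC))
cv2.imwrite('pics/stage.png',(255*(np.hstack(c)/255.)**.6).astype(np.uint8)[...,::-1])"
```

```text
EYE locker mm [-109.7   -0.9  179.5] a 31.8 yaw 13.5 F [-0.3 -0.8 -0.8] t 17.7
[ 0.404 -0.841  2.183 -0.05   1.51   1.735]
[241.15260656 298.44561193]
209 266
[254.28085349 205.23864085]
222 173
```

View pics/stage.png

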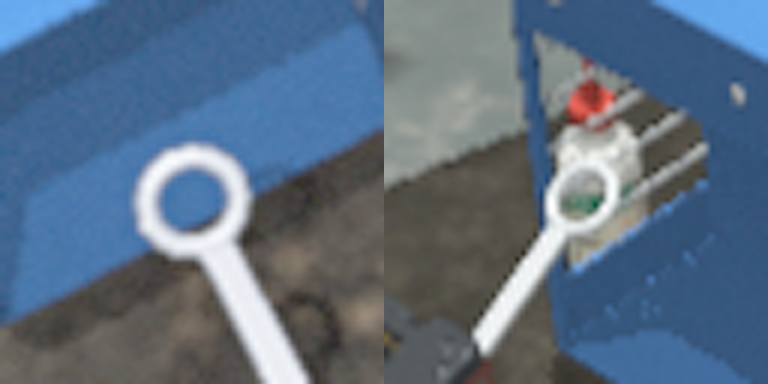

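The ring centre is at (240.6,299.2) px in the top view and (254.7,204.9) in the scene view, both within 1 px of the model. I'll triangulate it and plan the entry.

```bash
cat > wp.py <<'E'
from fk import *
def rows(wps,corr=(0,0,0)):
    """rows of one call through eye waypoints (locker frame), from measured pose"""
    s=bot.read_state();r=rot(s)
    for xe,ze,a in wps:
        p,o=eye_pose(xe,ze,a);v=r.inv().apply(p-s["tcp_pos"])/.1;w=(r.inv()*o).as_rotvec()/np.pi
        print((xe,ze,a),v.round(3),w.round(4),"ik",ik(p,o))
E
python3 - <<'E'
from wp import *
t=bot.get_image('top');s=bot.get_image('scene')
P=tri([t,s],[(240.6,299.2),(254.7,204.9)]);E=eye();print("tri",P,"model",E,"diff mm",(P-E)*1e3)
rows([(-.085,.185,37),(-.065,.190,41),(-.052,.199,45),(-.044,.209,47),(-.038,.218,48),(-.03,.226,47),(-.024,.23,45)])
E
```

```text
EYE locker mm [-109.5   -0.4  179.6] a 31.9 yaw 13.5 F [-0.5 -0.3 -1.6] t 17.9
tri [0.47626442 0.19886812 0.17880971] model [0.47583717 0.19810582 0.1796376 ] diff mm [ 0.42724654  0.76229507 -0.82789295]
(-0.085, 0.185, 37) [ 0.303 -0.003  0.148] [ 0.0006  0.0285 -0.0006] ik [ 0.402 -0.835  2.208  1.39 ]
(-0.065, 0.19, 41) [ 0.558 -0.004  0.254] [ 0.0006  0.0507 -0.0006] ik [ 0.4   -0.821  2.224  1.291]
(-0.052, 0.199, 45) [ 0.764 -0.005  0.298] [ 0.0006  0.0729 -0.0006] ik [ 0.401 -0.827  2.245  1.207]
(-0.044, 0.209, 47) [ 0.9   -0.005  0.271] [ 0.0006  0.0841 -0.0005] ik [ 0.4   -0.822  2.243  1.17 ]
(-0.038, 0.218, 48) [ 0.999 -0.005  0.224] [ 0.0006  0.0896 -0.0005] ik [ 0.399 -0.812  2.231  1.154]
(-0.03, 0.226, 47) [ 1.083 -0.005  0.149] [ 0.0006  0.0841 -0.0005] ik [ 0.393 -0.77   2.185  1.175]
(-0.024, 0.23, 45) [ 1.122 -0.005  0.083] [ 0.0006  0.0729 -0.0006] ik [ 0.386 -0.725  2.136  1.213]
```

Emit:
move_arm --commands '[{"travel":[0.1,0,0.05],"turn":[0,0.01,0]},{"travel":[0.2,0,0.1],"turn":[0,0.02,0]},{"travel":[0.3,0,0.15],"turn":[0,0.0285,0]},{"travel":[0.42,0,0.2],"turn":[0,0.04,0]},{"travel":[0.55,0,0.25],"turn":[0,0.05,0]},{"travel":[0.55,0,0.25],"turn":[0,0.05,0]},{"travel":[0.55,0,0.25],"turn":[0,0.05,0]}]' --grip 0 --force 30

```text
clock: 18.6
tcp_pos: [0.4128, 0.1834, 0.0788]
orientation: [-0.026, 0.968, 0.115, 0.222]
contact_force: [-0.2, 0.5, -1.3]
width: 0.0186
finger_force: 30.0
```

Run:
```python
from wp import *
eye();rows([(-.052,.199,45),(-.044,.209,47),(-.038,.218,48),(-.03,.226,47),(-.024,.23,45)])
```

```text
EYE locker mm [-66.1   0.  189.5] a 40.8 yaw 13.6 F [-0.2  0.5 -1.3] t 18.6
(-0.052, 0.199, 45) [0.211 0.    0.081] [ 0.0005  0.0233 -0.0003] ik [ 0.401 -0.827  2.245  1.207]
(-0.044, 0.209, 47) [0.349 0.    0.075] [ 0.0005  0.0344 -0.0003] ik [ 0.4   -0.822  2.243  1.17 ]
(-0.038, 0.218, 48) [0.454 0.    0.044] [ 0.0005  0.04   -0.0003] ik [ 0.399 -0.812  2.231  1.154]
(-0.03, 0.226, 47) [ 0.549  0.    -0.017] [ 0.0005  0.0344 -0.0003] ik [ 0.393 -0.77   2.185  1.175]
(-0.024, 0.23, 45) [ 0.598  0.    -0.076] [ 0.0005  0.0233 -0.0003] ik [ 0.386 -0.725  2.136  1.213]
```

Emit:
move_arm --commands '[{"travel":[0.1,0,0.04],"turn":[0,0.012,0]},{"travel":[0.21,0,0.08],"turn":[0,0.023,0]},{"travel":[0.28,0,0.08],"turn":[0,0.03,0]},{"travel":[0.35,0,0.075],"turn":[0,0.035,0]},{"travel":[0.4,0,0.06],"turn":[0,0.038,0]},{"travel":[0.45,0,0.04],"turn":[0,0.04,0]},{"travel":[0.45,0,0.04],"turn":[0,0.04,0]}]'

```text
clock: 19.3
tcp_pos: [0.4546, 0.1938, 0.0962]
orientation: [-0.033, 0.952, 0.113, 0.284]
contact_force: [0.1, -0.9, -1.8]
width: 0.0187
finger_force: 30.0
```

Run:
```python
from wp import *
eye();rows([(-.03,.226,47),(-.024,.231,45),(-.018,.231,45)])
```

```text
EYE locker mm [-38.1   0.3 219.8] a 48.2 yaw 13.6 F [ 0.1 -0.9 -1.8] t 19.3
(-0.03, 0.226, 47) [ 0.092  0.003 -0.037] [ 0.0004 -0.0065 -0.0002] ik [ 0.393 -0.77   2.185  1.175]
(-0.024, 0.231, 45) [ 0.153  0.003 -0.098] [ 0.0004 -0.0176 -0.0002] ik [ 0.386 -0.725  2.134  1.215]
(-0.018, 0.231, 45) [ 0.203  0.003 -0.065] [ 0.0004 -0.0176 -0.0002] ik [ 0.384 -0.704  2.122  1.206]
```

Emit:
move_arm --commands '[{"travel":[0.05,0,-0.02],"turn":[0,-0.003,0]},{"travel":[0.09,0,-0.04],"turn":[0,-0.0065,0]},{"travel":[0.13,0,-0.06],"turn":[0,-0.013,0]},{"travel":[0.17,0,-0.06],"turn":[0,-0.0176,0]},{"travel":[0.17,0,-0.06],"turn":[0,-0.0176,0]},{"travel":[0.17,0,-0.06],"turn":[0,-0.0176,0]}]'

```text
clock: 19.9
tcp_pos: [0.4649, 0.1962, 0.1092]
orientation: [-0.03, 0.959, 0.114, 0.256]
contact_force: [-0.7, -0.5, -1.3]
width: 0.0189
finger_force: 30.0
```

Run:
```python
from wp import *
eye();rows([(-.016,.228,45),(-.012,.228,45),(-.008,.228,45)])
```

```text
EYE locker mm [-2.070e+01  2.000e-01  2.273e+02] a 44.9 yaw 13.6 F [-0.7 -0.5 -1.3] t 19.9
(-0.016, 0.228, 45) [0.045 0.002 0.02 ] [ 0.0005  0.0006 -0.0002] ik [ 0.383 -0.697  2.123  1.197]
(-0.012, 0.228, 45) [0.08  0.002 0.04 ] [ 0.0005  0.0006 -0.0002] ik [ 0.381 -0.683  2.115  1.191]
(-0.008, 0.228, 45) [0.114 0.002 0.06 ] [ 0.0005  0.0006 -0.0002] ik [ 0.379 -0.669  2.107  1.186]
```

Now I feel inward in 4 mm steps, watching the x force.

Emit:
move_arm --commands '[{"travel":[0.01,0,0.006],"turn":[0,0,0]},{"travel":[0.02,0,0.012],"turn":[0,0,0]},{"travel":[0.03,0,0.017],"turn":[0,0,0]},{"travel":[0.035,0,0.02],"turn":[0,0,0]},{"travel":[0.035,0,0.02],"turn":[0,0,0]}]'

```text
clock: 20.4
tcp_pos: [0.4688, 0.1971, 0.1094]
orientation: [-0.03, 0.959, 0.114, 0.257]
contact_force: [0.4, 0.7, -1.2]
width: 0.0182
finger_force: 30.0
```

Emit:
move_arm --commands '[{"travel":[0.01,0,0.006],"turn":[0,0,0]},{"travel":[0.02,0,0.012],"turn":[0,0,0]},{"travel":[0.03,0,0.017],"turn":[0,0,0]},{"travel":[0.035,0,0.02],"turn":[0,0,0]},{"travel":[0.035,0,0.02],"turn":[0,0,0]}]'

```text
clock: 20.9
tcp_pos: [0.4728, 0.1981, 0.1094]
orientation: [-0.03, 0.959, 0.114, 0.257]
contact_force: [0.3, -0.8, -1.0]
width: 0.0184
finger_force: 30.0
```

Emit:
move_arm --commands '[{"travel":[0.01,0,0.006],"turn":[0,0,0]},{"travel":[0.02,0,0.012],"turn":[0,0,0]},{"travel":[0.03,0,0.017],"turn":[0,0,0]},{"travel":[0.043,0,0.025],"turn":[0,0,0]},{"travel":[0.043,0,0.025],"turn":[0,0,0]}]'

```text
clock: 21.4
tcp_pos: [0.4777, 0.1993, 0.1094]
orientation: [-0.03, 0.959, 0.114, 0.257]
contact_force: [0.1, 0.9, -0.9]
width: 0.0185
finger_force: 30.0
```

Emit:
move_arm --commands '[{"travel":[0.01,0,0.006],"turn":[0,0,0]},{"travel":[0.02,0,0.012],"turn":[0,0,0]},{"travel":[0.03,0,0.017],"turn":[0,0,0]},{"travel":[0.043,0,0.025],"turn":[0,0,0]},{"travel":[0.043,0,0.025],"turn":[0,0,0]}]'

```text
clock: 21.9
tcp_pos: [0.4825, 0.2004, 0.1094]
orientation: [-0.03, 0.959, 0.114, 0.257]
contact_force: [-0.5, -0.7, -1.9]
width: 0.0187
finger_force: 30.0
```

Emit:
move_arm --commands '[{"travel":[0.01,0,0.006],"turn":[0,0,0]},{"travel":[0.02,0,0.012],"turn":[0,0,0]},{"travel":[0.03,0,0.017],"turn":[0,0,0]},{"travel":[0.043,0,0.025],"turn":[0,0,0]},{"travel":[0.043,0,0.025],"turn":[0,0,0]}]'

```text
clock: 22.4
tcp_pos: [0.4873, 0.2016, 0.1094]
orientation: [-0.03, 0.959, 0.114, 0.257]
contact_force: [-0.5, 0.0, -0.4]
width: 0.0185
finger_force: 30.0
```

Emit:
move_arm --commands '[{"travel":[0.01,0,0.006],"turn":[0,0,0]},{"travel":[0.02,0,0.012],"turn":[0,0,0]},{"travel":[0.03,0,0.017],"turn":[0,0,0]},{"travel":[0.043,0,0.025],"turn":[0,0,0]},{"travel":[0.043,0,0.025],"turn":[0,0,0]}]'

```text
clock: 22.9
tcp_pos: [0.4922, 0.2028, 0.1093]
orientation: [-0.03, 0.959, 0.114, 0.257]
contact_force: [-0.5, 0.2, -0.2]
width: 0.0188
finger_force: 30.0
```

Emit:
move_arm --commands '[{"travel":[0.01,0,0.006],"turn":[0,0,0]},{"travel":[0.02,0,0.012],"turn":[0,0,0]},{"travel":[0.03,0,0.017],"turn":[0,0,0]},{"travel":[0.043,0,0.025],"turn":[0,0,0]},{"travel":[0.043,0,0.025],"turn":[0,0,0]}]'

```text
clock: 23.4
tcp_pos: [0.497, 0.2039, 0.1093]
orientation: [-0.03, 0.959, 0.114, 0.257]
contact_force: [-0.6, -0.2, -1.1]
width: 0.0188
finger_force: 30.0
```

Run:
```python
from wp import *
F=[]
for i in range(6):
    bot.get_image("top");F.append(np.r_[bot.read_state()["contact_force"],bot.read_state()["ft_torque"]])
print(np.mean(F,0).round(2),np.std(F,0).round(2));eye()
```

```text
[ 0.21  0.16 -1.29 -0.09  0.34 -0.  ] [0.75 0.45 0.46 0.01 0.04 0.03]
EYE locker mm [ 12.1   0.3 227.6] a 44.9 yaw 13.6 F [-0.9 -0.1 -0.9] t 23.7
```

No contact yet, with the eye at x = 12 mm. Continuing.

Emit:
move_arm --commands '[{"travel":[0.01,0,0.006],"turn":[0,0,0]},{"travel":[0.02,0,0.012],"turn":[0,0,0]},{"travel":[0.03,0,0.017],"turn":[0,0,0]},{"travel":[0.043,0,0.025],"turn":[0,0,0]},{"travel":[0.043,0,0.025],"turn":[0,0,0]}]'

```text
clock: 24.2
tcp_pos: [0.5019, 0.2051, 0.1093]
orientation: [-0.03, 0.959, 0.114, 0.257]
contact_force: [-0.7, 1.0, -1.5]
width: 0.0188
finger_force: 30.0
```

```bash
python3 -c "
from wp import *
eye();print(bot.read_state()['ft_torque'].round(2))"
```

```text
EYE locker mm [1.720e+01 2.000e-01 2.275e+02] a 44.9 yaw 13.6 F [-0.7  1.  -1.5] t 24.2
[-0.07  0.3   0.01]
```

Emit:
move_arm --commands '[{"travel":[0.01,0,0.006],"turn":[0,0,0]},{"travel":[0.02,0,0.012],"turn":[0,0,0]},{"travel":[0.03,0,0.017],"turn":[0,0,0]},{"travel":[0.043,0,0.025],"turn":[0,0,0]},{"travel":[0.043,0,0.025],"turn":[0,0,0]}]'

```text
clock: 24.7
tcp_pos: [0.5067, 0.2063, 0.1093]
orientation: [-0.03, 0.959, 0.114, 0.257]
contact_force: [0.7, 0.3, -1.3]
width: 0.0185
finger_force: 30.0
```

```bash
python3 -c "
from wp import *
eye();print(bot.read_state()['ft_torque'].round(2))"
```

```text
EYE locker mm [2.220e+01 2.000e-01 2.275e+02] a 44.9 yaw 13.6 F [ 0.7  0.3 -1.3] t 24.7
[-0.1   0.34  0.05]
```

Emit:
move_arm --commands '[{"travel":[0.01,0,0.006],"turn":[0,0,0]},{"travel":[0.02,0,0.012],"turn":[0,0,0]},{"travel":[0.03,0,0.017],"turn":[0,0,0]},{"travel":[0.039,0,0.023],"turn":[0,0,0]},{"travel":[0.039,0,0.023],"turn":[0,0,0]}]' --force 25

```text
clock: 25.2
tcp_pos: [0.5096, 0.2069, 0.1071]
orientation: [-0.03, 0.96, 0.114, 0.254]
contact_force: [-4.2, -1.3, -3.8]
width: 0.0189
finger_force: 25.0
```

Emit:
move_arm --commands '[{"travel":[0.01,0,0.006],"turn":[0,0,0]},{"travel":[0.02,0,0.012],"turn":[0,0,0]},{"travel":[0.03,0,0.017],"turn":[0,0,0]},{"travel":[0.035,0,0.02],"turn":[0,0,0]},{"travel":[0.035,0,0.02],"turn":[0,0,0]}]'

```text
clock: 25.7
tcp_pos: [0.5122, 0.2075, 0.105]
orientation: [-0.029, 0.96, 0.114, 0.252]
contact_force: [-8.7, -2.8, -6.7]
width: 0.0187
finger_force: 25.0
```

```bash
python3 -c "
from wp import *
eye();print(bot.read_state()['ft_torque'].round(2));rows([(.031,.2275,45),(.035,.2275,45)])"
```

```text
EYE locker mm [2.890e+01 1.000e-01 2.223e+02] a 44.4 yaw 13.6 F [-8.7 -2.8 -6.7] t 25.7
[-0.41  1.79 -0.01]
(0.031, 0.2275, 45) [ 0.049  0.001 -0.02 ] [ 0.0006  0.0033 -0.0001] ik [ 0.365 -0.539  2.026  1.135]
(0.035, 0.2275, 45) [ 0.084  0.001 -0.001] [ 0.0006  0.0033 -0.0001] ik [ 0.363 -0.526  2.018  1.131]
```

Contact at about x = 22.8 mm means the hook tip is already inside the eye, with the tip's axis at x ≈ 19 mm. I'll back off to centre and then lower.

Emit:
move_arm --commands '[{"travel":[-0.025,0,-0.015],"turn":[0,0,0]},{"travel":[-0.05,0,-0.03],"turn":[0,0,0]},{"travel":[-0.075,0,-0.043],"turn":[0,0,0]},{"travel":[-0.075,0,-0.043],"turn":[0,0,0]},{"travel":[-0.075,0,-0.043],"turn":[0,0,0]}]'

```text
clock: 26.2
tcp_pos: [0.5068, 0.2063, 0.11]
orientation: [-0.03, 0.959, 0.114, 0.257]
contact_force: [-0.1, -0.2, -0.8]
width: 0.0192
finger_force: 25.0
```

```bash
python3 -c "
from wp import *
eye();print(bot.read_state()['ft_torque'].round(2))"
```

```text
EYE locker mm [2.210e+01 2.000e-01 2.284e+02] a 45.0 yaw 13.6 F [-0.1 -0.2 -0.8] t 26.2
[-0.07  0.33  0.01]
```

Emit:
move_arm --commands '[{"travel":[-0.01,0,0.017],"turn":[0,0,0]},{"travel":[-0.02,0,0.035],"turn":[0,0,0]},{"travel":[-0.03,0,0.052],"turn":[0,0,0]},{"travel":[-0.04,0,0.069],"turn":[0,0,0]},{"travel":[-0.05,0,0.087],"turn":[0,0,0]},{"travel":[-0.05,0,0.087],"turn":[0,0,0]}]'

```text
clock: 26.8
tcp_pos: [0.5063, 0.2061, 0.0986]
orientation: [-0.03, 0.959, 0.114, 0.256]
contact_force: [0.9, 0.3, -1.6]
width: 0.0189
finger_force: 25.0
```

```bash
python3 -c "
from wp import *
eye();print(bot.read_state()['ft_torque'].round(2));rows([(.022,.210,45),(.025,.202,45),(.033,.199,45),(.038,.198,45)])"
```

```text
EYE locker mm [2.190e+01 2.000e-01 2.167e+02] a 44.9 yaw 13.6 F [ 0.9  0.3 -1.6] t 26.8
[-0.09  0.37 -0.01]
(0.022, 0.21, 45) [-0.031  0.002  0.061] [ 0.0005  0.0006 -0.0002] ik [ 0.368 -0.563  2.073  1.113]
(0.025, 0.202, 45) [-0.045  0.002  0.146] [ 0.0005  0.0006 -0.0002] ik [ 0.367 -0.549  2.078  1.094]
(0.033, 0.199, 45) [0.01  0.002 0.212] [ 0.0005  0.0006 -0.0002] ik [ 0.364 -0.521  2.065  1.079]
(0.038, 0.198, 45) [0.048 0.002 0.245] [ 0.0005  0.0006 -0.0002] ik [ 0.362 -0.504  2.055  1.071]
```

Emit:
move_arm --commands '[{"travel":[-0.015,0,0.03],"turn":[0,0,0]},{"travel":[-0.03,0,0.06],"turn":[0,0,0]},{"travel":[-0.04,0,0.08],"turn":[0,0,0]},{"travel":[-0.043,0,0.11],"turn":[0,0,0]},{"travel":[-0.045,0,0.145],"turn":[0,0,0]},{"travel":[-0.045,0,0.145],"turn":[0,0,0]}]'

```text
clock: 27.4
tcp_pos: [0.5096, 0.2069, 0.0836]
orientation: [-0.03, 0.959, 0.114, 0.256]
contact_force: [-0.1, -1.5, -0.7]
width: 0.0188
finger_force: 25.0
```

```bash
python3 -c "
from wp import *
eye();print(bot.read_state()['ft_torque'].round(2));rows([(.033,.199,45),(.038,.198,45)])"
```

```text
EYE locker mm [2.530e+01 2.000e-01 2.017e+02] a 44.9 yaw 13.6 F [-0.1 -1.5 -0.7] t 27.4
[-0.08  0.32  0.03]
(0.033, 0.199, 45) [0.055 0.002 0.065] [ 0.0005  0.0007 -0.0002] ik [ 0.364 -0.521  2.065  1.079]
(0.038, 0.198, 45) [0.093 0.002 0.098] [ 0.0005  0.0007 -0.0002] ik [ 0.362 -0.504  2.055  1.071]
```

Emit:
move_arm --commands '[{"travel":[0.015,0,0.018],"turn":[0,0,0]},{"travel":[0.03,0,0.035],"turn":[0,0,0]},{"travel":[0.045,0,0.05],"turn":[0,0,0]},{"travel":[0.055,0,0.065],"turn":[0,0,0]},{"travel":[0.055,0,0.065],"turn":[0,0,0]}]'

```text
clock: 27.9
tcp_pos: [0.5176, 0.2088, 0.0814]
orientation: [-0.03, 0.959, 0.114, 0.256]
contact_force: [0.4, -0.2, -1.0]
width: 0.0188
finger_force: 25.0
```

Emit:
move_arm --commands '[{"travel":[0.012,0,0.01],"turn":[0,0,0]},{"travel":[0.024,0,0.02],"turn":[0,0,0]},{"travel":[0.036,0,0.03],"turn":[0,0,0]},{"travel":[0.036,0,0.03],"turn":[0,0,0]},{"travel":[0.036,0,0.03],"turn":[0,0,0]}]'

```text
clock: 28.4
tcp_pos: [0.522, 0.21, 0.0807]
orientation: [-0.03, 0.959, 0.114, 0.256]
contact_force: [0.0, -0.5, -1.4]
width: 0.0183
finger_force: 25.0
```

```bash
python3 -c "
from wp import *
eye();print(bot.read_state()['ft_torque'].round(2));rows([(.041,.198,45),(.043,.198,45),(.041,.196,50),(.043,.196,55)])"
```

```text
EYE locker mm [ 38.    0.2 198.8] a 44.9 yaw 13.6 F [ 0.  -0.5 -1.4] t 28.4
[-0.07  0.29 -0.06]
(0.041, 0.198, 45) [0.023 0.002 0.024] [ 0.0004  0.0004 -0.0002] ik [ 0.361 -0.494  2.049  1.068]
(0.043, 0.198, 45) [0.04  0.002 0.034] [ 0.0004  0.0004 -0.0002] ik [ 0.361 -0.488  2.044  1.066]
(0.041, 0.196, 50) [0.064 0.002 0.166] [ 0.0004  0.0282 -0.0002] ik [ 0.367 -0.533  2.124  0.946]
(0.043, 0.196, 55) [0.144 0.002 0.296] [ 0.0004  0.0559 -0.0001] ik [ 0.371 -0.555  2.186  0.82 ]
```

Emit:
move_arm --commands '[{"travel":[0.01,0,0.006],"turn":[0,0,0]},{"travel":[0.02,0,0.012],"turn":[0,0,0]},{"travel":[0.03,0,0.017],"turn":[0,0,0]},{"travel":[0.043,0,0.025],"turn":[0,0,0]},{"travel":[0.043,0,0.025],"turn":[0,0,0]},{"travel":[0.043,0,0.025],"turn":[0,0,0]}]'

```text
clock: 29.0
tcp_pos: [0.5268, 0.2111, 0.0806]
orientation: [-0.03, 0.959, 0.114, 0.256]
contact_force: [0.3, -0.8, -0.8]
width: 0.0186
finger_force: 25.0
```

```bash
python3 -c "
from wp import *
eye();print(bot.read_state()['ft_torque'].round(2))"
```

```text
EYE locker mm [ 42.9   0.2 198.8] a 44.9 yaw 13.6 F [ 0.3 -0.8 -0.8] t 29.0
[-0.06  0.38 -0.02]
```

Emit:
move_arm --commands '[{"travel":[0.013,0,0.0075],"turn":[0,0,0]},{"travel":[0.026,0,0.015],"turn":[0,0,0]},{"travel":[0.026,0,0.015],"turn":[0,0,0]},{"travel":[0.026,0,0.015],"turn":[0,0,0]}]'

```text
clock: 29.4
tcp_pos: [0.5289, 0.2116, 0.0795]
orientation: [-0.03, 0.96, 0.114, 0.255]
contact_force: [-4.8, -1.1, -3.9]
width: 0.019
finger_force: 25.0
```

Emit:
move_arm --commands '[{"travel":[0.013,0,0.0075],"turn":[0,0,0]},{"travel":[0.026,0,0.015],"turn":[0,0,0]},{"travel":[0.026,0,0.015],"turn":[0,0,0]},{"travel":[0.026,0,0.015],"turn":[0,0,0]}]'

```text
clock: 29.8
tcp_pos: [0.5309, 0.212, 0.0779]
orientation: [-0.029, 0.96, 0.114, 0.254]
contact_force: [-6.7, -2.0, -5.9]
width: 0.0185
finger_force: 25.0
```

```bash
python3 -c "
from wp import *
eye();print(bot.read_state()['ft_torque'].round(2))"
```

```text
EYE locker mm [4.770e+01 1.000e-01 1.955e+02] a 44.6 yaw 13.6 F [-6.7 -2.  -5.9] t 29.8
[-0.34  1.46  0.05]
```

It is pressed home at about 8 N and held for 0.4 s. Next I'll work out a steeper, unloaded pose for the release.

Run:
```python
from wp import *
eye();rows([(.043,.1965,45),(.043,.1965,48),(.0435,.196,51),(.044,.195,52)])
p,o=eye_pose(.044,.195,52);b=o.apply([0,0,1])
print("retreat ik",[ik(p-d*b,o) for d in(.03,.06,.09)])
```

```text
EYE locker mm [4.770e+01 1.000e-01 1.955e+02] a 44.6 yaw 13.6 F [-6.7 -2.  -5.9] t 29.8
(0.043, 0.1965, 45) [-0.033  0.001 -0.022] [ 0.0005  0.0022 -0.0001] ik [ 0.361 -0.487  2.046  1.063]
(0.043, 0.1965, 48) [-0.003  0.001  0.053] [ 0.0005  0.0189 -0.0001] ik [ 0.364 -0.512  2.09   0.992]
(0.0435, 0.196, 51) [0.033 0.001 0.134] [ 0.0005  0.0355 -0.0001] ik [ 0.367 -0.531  2.132  0.918]
(0.044, 0.195, 52) [0.045 0.001 0.169] [ 0.0005  0.0411 -0.0001] ik [ 0.368 -0.535  2.146  0.891]
retreat ik [array([ 0.375, -0.614,  2.153,  0.963]), array([ 0.382, -0.687,  2.155,  1.036]), array([ 0.391, -0.755,  2.151,  1.108])]
```

Emit:
move_arm --commands '[{"travel":[-0.03,0,0],"turn":[0,0,0]},{"travel":[-0.06,0,0],"turn":[0,0,0]},{"travel":[-0.045,0,0.038],"turn":[0,0.009,0]},{"travel":[-0.03,0,0.076],"turn":[0,0.017,0]},{"travel":[-0.01,0,0.117],"turn":[0,0.026,0]},{"travel":[0.006,0,0.157],"turn":[0,0.034,0]},{"travel":[0.018,0,0.19],"turn":[0,0.04,0]},{"travel":[0.018,0,0.19],"turn":[0,0.04,0]}]'

```text
clock: 30.6
tcp_pos: [0.5434, 0.2151, 0.0651]
orientation: [-0.037, 0.941, 0.112, 0.317]
contact_force: [0.0, 0.3, -1.3]
width: 0.019
finger_force: 25.0
```

```bash
python3 -c "
from wp import *
eye();print(bot.read_state()['ft_torque'].round(2))"
```

```text
EYE locker mm [ 44.2   0.2 194.9] a 52.2 yaw 13.6 F [ 0.   0.3 -1.3] t 30.6
[-0.08  0.41  0.02]
```

Unloaded and tilted. Next I release, wait, withdraw and check.

Emit:
move_arm --commands '[{"travel":[0,0,0],"turn":[0,0,0]},{"travel":[0,0,0],"turn":[0,0,0]},{"travel":[0,0,0],"turn":[0,0,0]},{"travel":[0,0,0],"turn":[0,0,0]},{"travel":[0,0,0],"turn":[0,0,0]},{"travel":[0,0,0],"turn":[0,0,0]},{"travel":[0,0,0],"turn":[0,0,0]},{"travel":[0,0,0],"turn":[0,0,0]}]' --grip 70

```text
clock: 31.4
tcp_pos: [0.5434, 0.2151, 0.0651]
orientation: [-0.037, 0.941, 0.112, 0.316]
contact_force: [-0.0, -1.1, -0.2]
width: 0.0614
finger_force: 0.0
```

Emit:
move_arm --commands '[{"travel":[0,0,-0.05],"turn":[0,0,0]},{"travel":[0,0,-0.15],"turn":[0,0,0]},{"travel":[0,0,-0.25],"turn":[0,0,0]},{"travel":[0,0,-0.35],"turn":[0,0,0]},{"travel":[0,0,-0.45],"turn":[0,0,0]},{"travel":[0,0,-0.55],"turn":[0,0,0]},{"travel":[0,0,-0.6],"turn":[0,0,0]},{"travel":[0,0,-0.6],"turn":[0,0,0]}]'

```text
clock: 32.2
tcp_pos: [0.5083, 0.2068, 0.1144]
orientation: [-0.037, 0.941, 0.112, 0.317]
contact_force: [0.5, 0.8, 0.3]
width: 0.0613
finger_force: 0.0
```

Emit:
move_arm --commands '[{"travel":[0,0,0],"turn":[0,0,0]},{"travel":[0,0,0],"turn":[0,0,0]},{"travel":[0,0,0],"turn":[0,0,0]},{"travel":[0,0,0],"turn":[0,0,0]},{"travel":[0,0,0],"turn":[0,0,0]},{"travel":[0,0,0],"turn":[0,0,0]},{"travel":[0,0,0],"turn":[0,0,0]},{"travel":[0,0,0],"turn":[0,0,0]}]'

```text
clock: 33.0
tcp_pos: [0.5082, 0.2067, 0.113]
orientation: [-0.037, 0.941, 0.112, 0.316]
contact_force: [0.1, 0.4, -0.2]
width: 0.0613
finger_force: 0.0
```

Run:
```python
from wp import *
y=np.radians(PSI);t=bot.get_image("top");s=bot.get_image("scene")
L=lambda x,z:C+[np.cos(y)*x,np.sin(y)*x,z]
for im,n in((t,"top"),(s,"scene")):
    p=im["pixels"].astype(int);red=((p[...,0]>110)&(p[...,1]<60)&(p[...,2]<60)).astype(np.uint8)
    k,l,st,ce=cv2.connectedComponentsWithStats(red)
    print(n,"grip expected",proj(im,[L(.04,.062)]).round(1),"red blobs",[(st[i,4],ce[i].round(0).tolist()) for i in range(1,k) if st[i,4]>8 and 150<ce[i][0]<450 and 120<ce[i][1]<420])
print(bot.read_state()["contact_force"].round(1),bot.read_state()["width"],bot.read_state()["clock"])
```

```text
top grip expected [[221.5 258.6]] red blobs [(np.int32(45), [427.0, 177.0]), (np.int32(17), [327.0, 210.0]), (np.int32(62), [173.0, 290.0])]
scene grip expected [[293.2 211.7]] red blobs [(np.int32(20), [256.0, 190.0]), (np.int32(13), [373.0, 266.0])]
[-0.1 -0.7  0.2] 0.06157644011365942 33.1
```

The spanner is released. Its grip is not visible in either view, which fits it hanging at the back plate, and it is not on the visible part of the base. I'll let it settle and then hand in.

Emit:
move_arm --commands '[{"travel":[0,0,0],"turn":[0,0,0]},{"travel":[0,0,0],"turn":[0,0,0]},{"travel":[0,0,0],"turn":[0,0,0]},{"travel":[0,0,0],"turn":[0,0,0]},{"travel":[0,0,0],"turn":[0,0,0]},{"travel":[0,0,0],"turn":[0,0,0]},{"travel":[0,0,0],"turn":[0,0,0]},{"travel":[0,0,0],"turn":[0,0,0]}]'

```text
clock: 33.9
tcp_pos: [0.5082, 0.2067, 0.1129]
orientation: [-0.037, 0.941, 0.112, 0.316]
contact_force: [-0.3, 0.5, -0.8]
width: 0.0614
finger_force: 0.0
```

Emit:
move_arm --commands '[{"travel":[0,0,0],"turn":[0,0,0]},{"travel":[0,0,0],"turn":[0,0,0]},{"travel":[0,0,0],"turn":[0,0,0]},{"travel":[0,0,0],"turn":[0,0,0]},{"travel":[0,0,0],"turn":[0,0,0]},{"travel":[0,0,0],"turn":[0,0,0]},{"travel":[0,0,0],"turn":[0,0,0]},{"travel":[0,0,0],"turn":[0,0,0]}]'

```text
clock: 34.7
tcp_pos: [0.5082, 0.2066, 0.113]
orientation: [-0.037, 0.941, 0.112, 0.316]
contact_force: [-0.2, 0.3, -0.6]
width: 0.0615
finger_force: 0.0
```

Emit:
move_arm --commands '[{"travel":[0,0,0],"turn":[0,0,0]},{"travel":[0,0,0],"turn":[0,0,0]},{"travel":[0,0,0],"turn":[0,0,0]},{"travel":[0,0,0],"turn":[0,0,0]},{"travel":[0,0,0],"turn":[0,0,0]},{"travel":[0,0,0],"turn":[0,0,0]},{"travel":[0,0,0],"turn":[0,0,0]},{"travel":[0,0,0],"turn":[0,0,0]}]'

```text
clock: 35.5
tcp_pos: [0.5082, 0.2067, 0.113]
orientation: [-0.037, 0.941, 0.112, 0.316]
contact_force: [0.4, 0.2, -0.3]
width: 0.0615
finger_force: 0.0
```

```bash
python3 -c "
from cell import bot
print(bot.hand_in())"
```

```text
the job is handed in; nothing more can be done
None
```

I threaded the spanner's eye onto the hook, pressed it home against the back plate at about 8 N, released it and handed the job in at about 35.5 s; no verdict came back, and I inferred that it is hanging because the cameras cannot see it inside the locker.

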